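# Refit a loose hob knob on its flat stem and shut the gas tap

### The arm

A 6-joint arm with a two-finger parallel gripper is mounted at the origin on the work surface. World frame = base frame: x ahead of the robot, y to its left, z up, the work surface at z = 0. Lengths are in m, angles in rad, forces in N, time in s.
With the tool pointing down it reaches from about 0.425 to 0.95 m from the base axis. Payload 3.5 kg.
Tool frame: the origin (TCP) lies at the very end of the fingers, on their centre line; the grasp point (between the pads) lies 19 mm behind it; y points along the fingers, z is the direction in which the jaws open and shut, and the axes are right-handed (so a half turn about y gives the same grasp; the last joint's range is limited). The gripper opens to 85 mm and grips with 20 to 120 N. Pads are 22 mm wide; open, the fingers measure 114 mm over their backs; the gripper's body (76 mm by 85 mm) begins 54 mm behind the grasp point. The pads swing forward as they close: fully open they stand 13 mm farther back than shut.
Start: joints at [1.047, 0.286, 1.577, -0, 1.279, -0.15], TCP at [0.246, 0.628, 0.231] pointing down, gripper open.
Joint ranges: [-2.77, 2.77], [-0.9, 2.22], [0.21, 2.48], [-1.53, 4.67], [0.24, 2.81], [-2.84, 2.84]. Speed limits (rad/s): [2.79, 2.79, 3.14, 3.14, 3.14, 3.14].

### API

Orientations are given as a unit quaternion [x, y, z, w].
In Python, from plant import ctrl, cams gives the robot as it stands.
- The arm moves only by the tool play_rows, never from a script. Its argument "steps" is a list of rows, each an object of numbers: "claw": the finger opening in cm, from 0 to 8.54; "tx", "ty", "tz": the shift along the tool's x, y, z in cm; "ax", "ay", "az": the turn, a rotation vector about the tool's x, y, z in degrees. A call has 1 to 12 rows; each row is the pose to reach, as a shift and turn from the pose commanded when the call began, along the tool's axes at that moment; what a row does not reach only later rows make up. A row lasts 1/12 s, in which the tool goes at most 41.7 mm and 7.16 degrees, less where a joint would pass 70% of its speed; a pose out of reach is approached as far as the arm can. A call with a gripper value outside its range is refused whole. The fingers move at their own pace and stop on an object; "grip_force" is the grip in N (left out, the last holds). Time passes only in rows, so rows that repeat a pose let the fingers close. It gives the time, the measured TCP pose, the force and the opening at its end, in the units of the state.
- ctrl.get_state(): the state, without advancing time (a new reading comes with each control period).
- cams.read_camera(name): name is "scene" or "side" or "wrist"; returns (picture, depth): 384x512x3 uint8, blue, green, red; 384x512 float32, m along the optical axis (not along the pixel's ray), 0 where there is no reading.
- cams.camera_model(name): a dict with "intrinsics" (3x3 intrinsics, pixels), "rvec" (rotation vector, rad) and "tvec" (3), from world to camera coordinates, as OpenCV has them; the wrist camera has in their place "tool_from_camera" (4x4, takes a point from camera to tool coordinates, whose origin is the TCP and whose axes are the tool frame's). Camera axes: x right, y down, z forward; pixel columns grow to the right and rows downward; lengths in m; the calibration is good to about 2 mm. The wrist camera is an equidistant fisheye: a pixel r from the principal point sees the ray r / f radians off the axis. A picture is of the moment at which its call begins: read the wrist's pose just before it. camera_model takes no time and is no camera call.
- ctrl.sign_off(): hands the job in, once; it reports no verdict.
The state is a dict: "time": time; "qpos": joint angles; "dq": joint speeds; "joint_efforts": joint torques, N m; "eef_pos": TCP position; "tcp_rot": TCP orientation; "contact_force": force on the tool from outside, world axes, zero at the start; "wrist_torque": the same for the moment, N m; "opening": opening from 0.0 (shut) to 1.0 (fully open).
Only numpy, scipy, OpenCV 4.12 (cv2) and the standard library are available. Lean on these libraries where they do the work, as an engineer would, in place of code of your own. Each camera call takes 0.05 s, during which the arm holds its last target.

### The job

A control knob has come off the countertop gas hob and its tap was left part open. Put the loose knob back on the bare stem: press it down gently, never harder than about 25 N, while slowly turning it until it drops fully home, then turn it clockwise until its grip bar lines up with the raised white closed marks and let go. Leave the jar, the tub and the bowl where they are.

Things in the scene. Friction and masses are not known exactly. Their poses are not given: they have to be found in the camera images.
- knob: Loose black knob, 100 to 210 g, upright on the counter. Round skirt 48 mm across, 18 mm high; on it a grip bar 56 mm long (its x), 16 mm thick (its y), from 18 to 48 mm above the underside. Origin: centre of the flat underside, z up. In the underside a blind slot, 20.2 mm along x, 10.2 mm along y, 9 mm deep; a half turn makes no difference.
- tap: The hob's bare tap, fixed (its twin wears a knob and is shut; which side is bare varies). Dark plate 84 mm across, 4 mm high; aluminium collar 54 mm across, 10 mm high. Origin: centre of the plate's underside, 60 mm above the counter, z up. Its x axis runs front to back, through both white closed marks.
- seat (a point): Centre of the top face of the bare tap's collar, 10 mm above tap's origin, on the stem's axis; axes as tap. A knob fully home rests with its slot's bottom on the stem's top: its underside, level, 1.5 to 5.5 mm above this face, 9 mm lower than when it rides misaligned on the stem. Within 6 degrees of the stem's angle it drops over it.
- mark (a point): Top of the front white closed mark on the bare tap's plate, 35.5 mm from the stem's axis and 8 mm above the plate's underside; another stands opposite. Each is a rib 12 x 4 mm. Closed: the knob's bar, either way round, lies along the line through both marks (tap's x).
- stem (a point): On the bare brass stem's axis, 10.5 mm above the collar. Neither height nor angle of the stem is measured: its top stands 0 to 4 mm above this point, its long side 26 to 69 degrees anticlockwise (from above) of closed. 18 x 8 mm in plan. It turns stiffly (0.1 N m), stays where left, has stops 17 degrees clockwise and 92 anticlockwise of closed, and springs down: gives at 3 N, 2.5 mm down at 8 N, then solid.
- hob: Steel countertop gas hob, fixed, 340 mm deep (x), 420 mm wide (y), top 60 mm above the counter. The two taps stand on its front strip (robot side), 130 mm before its centre, 75 mm either side. Burners and pan supports, up to 95 mm above the counter, begin 95 mm behind the taps' axes. Origin: centre of the underside.
- jar: Closed glass jar with steel lid, 80 mm across, 85 mm high; bystander. Origin: centre of the underside.
- tub: Open white plastic tub, 140 x 120 mm, 75 mm high; bystander. Origin: centre of the underside.
- bowl: Steel mixing bowl, 170 mm across, 80 mm high; bystander. Origin: centre of the underside.
Mind the look-alikes: they are no part of the job. Leave any purple or turquoise look-alike of the knob alone.

How it is judged:
On the way, in this order (a step that is already met when the one before it is completed fails the run):
1. the knob is fully home on the bare stem, the tap still open (z of knob in the frame of seat below 0.0065 m and horizontal distance between knob and seat below 0.003 m and angle between knob's own z axis and vertical below 0.08 rad), for 0.2 s.
2. the home knob is turned until its bar lines up with the closed marks (z of knob in the frame of seat below 0.0065 m and horizontal distance between knob and seat below 0.003 m and angle between the x axis of knob and the x axis of tap, either way round below 0.15 rad), for 0.1 s.
At the end, for the whole second after the job is handed in: The knob is released and at rest, fully home on the bare tap's stem (underside less than 6.5 mm above the collar's top, centred within 3 mm, upright within 4.5 degrees), its bar within 8.5 degrees of the closed marks' line (all of step 2 and angle between knob's own z axis and vertical below 0.08 rad and linear speed of knob below 0.01 m/s and contact force between knob and the fingers below 0.1 N); the robot touches nothing.
It fails at once if the knob is pressed or forced on the tap with more than 25 N (contact force between knob and tap above 25 N).
It fails at once if the jar, tub or bowl is moved by more than 2 cm (distance of any of jar, tub, bowl from where it was at the start of the episode above 0.02 m).
It also fails if it takes over 61 s, if anything falls off the work surface, if the arm or the gripper's body presses on something with over 40 N, if the wrist force passes 120 N, or if a joint passes its speed limit or range.

## Working session

There is one attempt and no reset: what is moved stays moved. The work goes in short steps, Python scripts to look and compute and a tool call to move; the robot and the scene stay as the last step left them, time stands still between calls to the robot, and variables do not carry over. Pictures are saved under pics/ and viewed, and the job is handed in when it is done.

Besides the shell and the picture viewer there is one more tool, called after "Request:" as a command line: name --argument value ..., lists and objects as JSON in quotes. play_rows: Moves the arm, as the interface text tells. Its arguments: {"type":"object","properties":{"steps":{"type":"array","items":{"type":"object","properties":{"claw":{"type":"number"},"tx":{"type":"number"},"ty":{"type":"number"},"tz":{"type":"number"},"ax":{"type":"number"},"ay":{"type":"number"},"az":{"type":"number"}}}},"grip_force":{"type":"number"}},"required":["steps"]}

```bash
ls; mkdir -p pics; python3 - <<'E'
from plant import ctrl,cams
import cv2,numpy as np
s=ctrl.get_state(); print(s)
for n in ["scene","side","wrist"]:
    p,d=cams.read_camera(n); cv2.imwrite(f"pics/{n}0.png",p); np.save(f"pics/{n}0.npy",d)
    print(n,cams.camera_model(n))
E
```

```text
pics
{'time': 0.0, 'qpos': array([ 1.04699456e+00,  2.87208713e-01,  1.57818454e+00, -9.57751667e-06,
        1.27858575e+00, -1.50049361e-01]), 'dq': array([-0.00123746, -0.00063395,  0.00093347, -0.00079809,  0.00165576,
        0.00170563]), 'joint_efforts': array([ 1.14814731e-03, -4.05992889e+01, -2.92624176e+01, -1.59520469e-04,
        5.95895035e-03,  4.19934125e-06]), 'eef_pos': array([0.24612321, 0.62782265, 0.22991439]), 'tcp_rot': array([ 0.69559265, -0.13164845,  0.13109674, -0.69399798]), 'contact_force': array([-0.44753458, -0.07467421, -0.09703684]), 'wrist_torque': array([ 0.06495168, -0.00015982,  0.00032488]), 'opening': 0.9997703901211854}
scene {'intrinsics': array([[391.5773902 ,   0.        , 260.51472389],
       [  0.        , 391.5773902 , 191.01211791],
       [  0.        ,   0.        ,   1.        ]]), 'rvec': array([ 2.26987468,  0.74898624, -0.33496511]), 'tvec': array([-0.46485299, -0.14440982,  1.52549816])}
side {'intrinsics': array([[382.91454922,   0.        , 256.47204972],
       [  0.        , 382.91454922, 197.4545565 ],
       [  0.        ,   0.        ,   1.        ]]), 'rvec': array([ 2.06622494, -0.21174219,  0.15084626]), 'tvec': array([-0.5435946 ,  0.14759554,  1.31161326])}
wrist {'intrinsics': array([[297.31863964,   0.        , 253.50442348],
       [  0.        , 297.31863964, 195.04220606],
       [  0.        ,   0.        ,   1.        ]]), 'tool_from_camera': array([[-6.82570030e-04,  9.45112272e-01,  3.26745050e-01,
        -8.36632815e-02],
       [ 5.00508066e-04, -3.26744762e-01,  9.45112485e-01,
        -1.42567669e-01],
       [ 9.99999642e-01,  8.08643991e-04, -2.50010133e-04,
        -4.07459499e-04],
       [ 0.00000000e+00,  0.00000000e+00,  0.00000000e+00,
         1.00000000e+00]])}
```

View pics/scene0.png

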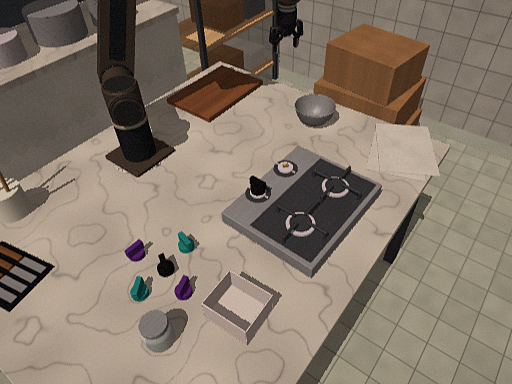

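View pics/side0.png

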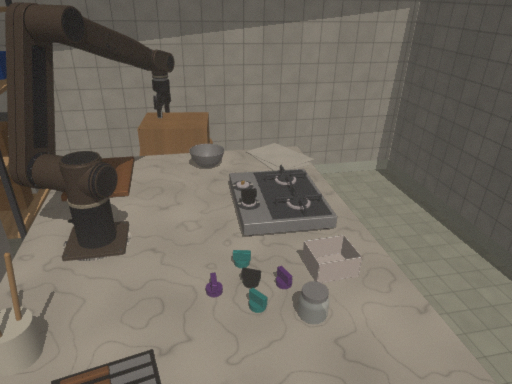

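View pics/wrist0.png

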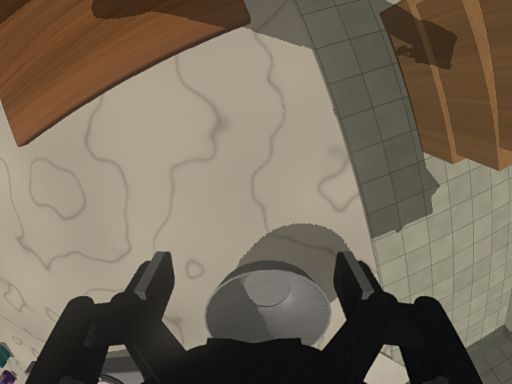

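The scene view shows the loose black knob at (165,265). Its look-alikes are purple at (135,250) and (184,288), turquoise at (186,242) and (139,289), and the black knob already worn on the twin tap at (258,187). The bare tap, with its brass dot, is at (286,167). By the description I choose the black knob on the counter at (165,265).

```bash
cat > h.py <<'E'
import numpy as np,cv2
from scipy.spatial.transform import Rotation as R
from plant import ctrl,cams
def cam(n):
    m=cams.camera_model(n);return m['intrinsics'],R.from_rotvec(m['rvec']).as_matrix(),m['tvec']
def ray(n,u,v):
    K,r,t=cam(n);d=r.T@np.linalg.inv(K)@np.array([u,v,1.]);return -r.T@t,d
def plane(n,u,v,z):
    o,d=ray(n,u,v);return o+d*(z-o[2])/d[2]
def depthpts(n,D):
    K,r,t=cam(n);v,u=np.mgrid[:384,:512]
    c=np.stack([(u-K[0,2])/K[0,0]*D,(v-K[1,2])/K[1,1]*D,D],-1)
    return (c-t)@r
def proj(n,P):
    K,r,t=cam(n);c=np.atleast_2d(P)@r.T+t;return (c/c[:,2:])[:,:2]*[K[0,0],K[1,1]]+K[:2,2]
def wray(s,u,v):
    m=cams.camera_model('wrist');K=m['intrinsics'];T=m['tool_from_camera']
    a=np.array([(u-K[0,2])/K[0,0],(v-K[1,2])/K[1,1]]);th=np.linalg.norm(a);
    d=np.r_[a/max(th,1e-9)*np.sin(th),np.cos(th)]
    W=R.from_quat(s['tcp_rot']).as_matrix()
    return s['eef_pos']+W@T[:3,3],W@T[:3,:3]@d
def wplane(s,u,v,z):
    o,d=wray(s,u,v);return o+d*(z-o[2])/d[2]
def wproj(s,P):
    m=cams.camera_model('wrist');K=m['intrinsics'];T=m['tool_from_camera']
    W=R.from_quat(s['tcp_rot']).as_matrix();out=[]
    for p in np.atleast_2d(P):
        c=T[:3,:3].T@(W.T@(p-s['eef_pos'])-T[:3,3]);th=np.arctan2(np.hypot(*c[:2]),c[2]);e=c[:2]/max(np.hypot(*c[:2]),1e-9)
        out.append(K[:2,2]+K[0,0]*th*e)
    return np.array(out)
E
python3 - <<'E'
from h import *
s=ctrl.get_state();print(R.from_quat(s['tcp_rot']).as_matrix().round(3))
for n,kn,st,tw in [("scene",(165,268),(286,167),(258,192)),("side",(251,280),(242,185),(249,200))]:
    print(n,plane(n,*kn,0.02),plane(n,*st,.075),plane(n,*tw,.07))
    p=cv2.imread(f"pics/{n}0.png")
    c=[]
    for (u,v) in (kn,((st[0]+tw[0])//2,(st[1]+tw[1])//2)):
        c.append(cv2.resize(p[v-30:v+30,u-40:u+40],None,fx=8,fy=8,interpolation=cv2.INTER_CUBIC)[:, :])
    cv2.imwrite(f"pics/{n}_crop.png",cv2.resize(np.hstack(c),(800,300)))
    D=np.load(f"pics/{n}0.npy");P=depthpts(n,D)
    for nm,(u,v) in dict(kn=kn,st=st,tw=tw).items(): print(nm,P[v,u].round(4))
    # knob by black mask near
    u,v=kn;m=np.zeros(p.shape[:2],np.uint8);m[v-22:v+22,u-18:u+18]=(p[v-22:v+22,u-18:u+18].max(2)<60)
    q=P[(m>0)];print('black px',len(q)); t=q[(q[:,2]>.043)&(q[:,2]<.053)];print('top',len(t),t.mean(0).round(4))
    tt=t[:,:2]-t[:,:2].mean(0);w,V=np.linalg.eigh(tt.T@tt);print('axis deg',np.degrees(np.arctan2(V[1,1],V[0,1])),np.sqrt(w/len(t)), tt@V[:,1] .min() if False else np.ptp(tt@V[:,1]))
    q=P[(P[...,2]>.056)&(P[...,2]<.063)];print('hob',len(q),q.min(0),q.max(0))
E
```

```text
[[ 0.931 -0.001  0.365]
 [-0.365 -0.002  0.931]
 [-0.    -1.    -0.002]]
scene [ 0.4752433  -0.31550165  0.02      ] [0.54613971 0.19588368 0.075     ] [0.53782704 0.04805254 0.07      ]
kn [ 0.493  -0.3249  0.0474]
st [0.5449 0.1978 0.0729]
tw [0.5501 0.0328 0.09  ]
black px 280
top 95 [ 0.4743 -0.3137  0.0475]
axis deg 156.45213800881072 [0.0048745  0.01968688] 0.13681191881648402
hob 8448 [-0.71482073 -0.50248683  0.05600033] [0.87581254 1.9133617  0.06299945]
side [ 0.46962225 -0.32096466  0.02      ] [0.53499922 0.17955699 0.075     ] [0.54015239 0.06253529 0.07      ]
kn [ 0.4697 -0.3205  0.0196]
st [0.5369 0.1899 0.0696]
tw [0.5332 0.0286 0.0894]
black px 265
top 67 [ 0.47   -0.3148  0.0476]
axis deg 150.7870758384201 [0.00414901 0.01495715] 0.051650833975571825
hob 3873 [-0.90265251 -0.50670922  0.05600319] [2.30187315 1.92223669 0.0629976 ]
```

```bash
ls pics
```

```text
scene0.npy
scene0.png
scene_crop.png
side0.npy
side0.png
side_crop.png
wrist0.npy
wrist0.png
```

View pics/scene_crop.png

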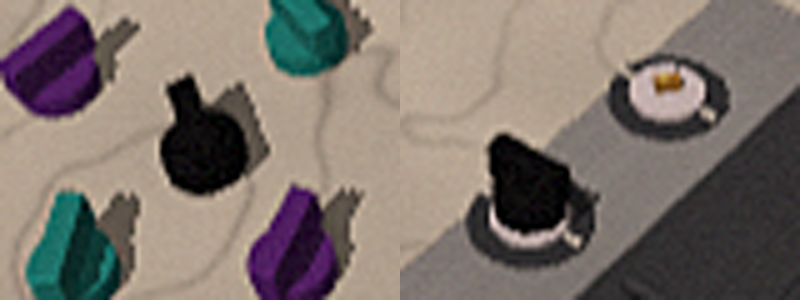

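View pics/side_crop.png

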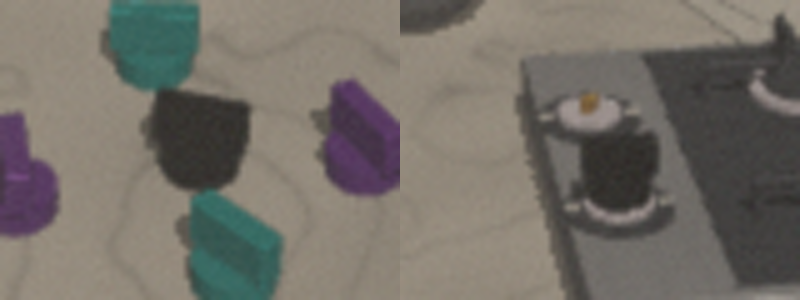

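The close crop confirms it: the knob at scene (165,268) is black, upright and loose, and the two turquoise and two purple ones surround it. The bare tap shows a brass stem and two white ribs. I'll hover over the bare tap first to measure it, since it lies on the way.

Request:
play_rows --steps '[{"claw": 8.5,"tx": 43.0,"tz": -29.6,"ty": 4.0},{"claw": 8.5,"tx": 43.0,"tz": -29.6,"ty": 4.0},{"claw": 8.5,"tx": 43.0,"tz": -29.6,"ty": 4.0},{"claw": 8.5,"tx": 43.0,"tz": -29.6,"ty": 4.0},{"claw": 8.5,"tx": 43.0,"tz": -29.6,"ty": 4.0},{"claw": 8.5,"tx": 43.0,"tz": -29.6,"ty": 4.0},{"claw": 8.5,"tx": 43.0,"tz": -29.6,"ty": 4.0},{"claw": 8.5,"tx": 43.0,"tz": -29.6,"ty": 4.0},{"claw": 8.5,"tx": 43.0,"tz": -29.6,"ty": 4.0},{"claw": 8.5,"tx": 43.0,"tz": -29.6,"ty": 4.0},{"claw": 8.5,"tx": 43.0,"tz": -29.6,"ty": 4.0},{"claw": 8.5,"tx": 43.0,"tz": -29.6,"ty": 4.0}]'

```text
invalid input at $.steps[0]: expected keys claw, tx, ty, tz, ax, ay, az
```

Request:
play_rows --steps '[{"tx": 2.5,"tz": -1.7},{"tx": 2.5,"tz": -1.7},{"tx": 2.5,"tz": -1.7},{"tx": 2.5,"tz": -1.7},{"tx": 2.5,"tz": -1.7}]'

```text
invalid input at $.steps[0]: expected keys claw, tx, ty, tz, ax, ay, az
```

```bash
python3 - <<'E'
from h import *
s=ctrl.get_state();print(s['time'],s['eef_pos'],s['qpos'],s['contact_force'])
p,d=cams.read_camera('wrist');cv2.imwrite('pics/w1.png',p)
import pickle;pickle.dump(s,open('pics/w1.pkl','wb'))
print(wproj(s,[[.545,.193,.083],[.54,.045,.07]]))
E
```

```text
0.15 [0.24620479 0.62795429 0.23024496] [ 1.04698764e+00  2.87003514e-01  1.57782670e+00 -1.03321437e-05
  1.27860054e+00 -1.50015373e-01] [-0.19116543  0.05337923  0.15869419]
[[104.63064921 395.17153372]
 [ 61.57305698 388.8783931 ]]
```

View pics/w1.png

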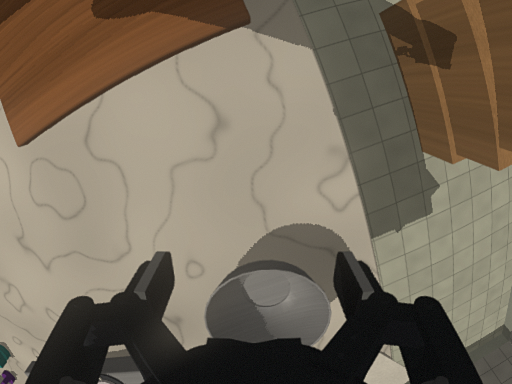

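The call was refused because every key is required, so the arm hasn't moved; the picture still shows the start view. Resending with all keys.

Request:
play_rows --steps '[{"claw": 8.5,"tx": 43.7,"ty": 4,"tz": -29.6,"ax": 0,"ay": 0,"az": 0},{"claw": 8.5,"tx": 43.7,"ty": 4,"tz": -29.6,"ax": 0,"ay": 0,"az": 0},{"claw": 8.5,"tx": 43.7,"ty": 4,"tz": -29.6,"ax": 0,"ay": 0,"az": 0},{"claw": 8.5,"tx": 43.7,"ty": 4,"tz": -29.6,"ax": 0,"ay": 0,"az": 0},{"claw": 8.5,"tx": 43.7,"ty": 4,"tz": -29.6,"ax": 0,"ay": 0,"az": 0},{"claw": 8.5,"tx": 43.7,"ty": 4,"tz": -29.6,"ax": 0,"ay": 0,"az": 0},{"claw": 8.5,"tx": 43.7,"ty": 4,"tz": -29.6,"ax": 0,"ay": 0,"az": 0},{"claw": 8.5,"tx": 43.7,"ty": 4,"tz": -29.6,"ax": 0,"ay": 0,"az": 0},{"claw": 8.5,"tx": 43.7,"ty": 4,"tz": -29.6,"ax": 0,"ay": 0,"az": 0},{"claw": 8.5,"tx": 43.7,"ty": 4,"tz": -29.6,"ax": 0,"ay": 0,"az": 0},{"claw": 8.5,"tx": 43.7,"ty": 4,"tz": -29.6,"ax": 0,"ay": 0,"az": 0},{"claw": 8.5,"tx": 43.7,"ty": 4,"tz": -29.6,"ax": 0,"ay": 0,"az": 0}]'

```text
time: 1.2
eef_pos: [0.5293, 0.2155, 0.1934]
tcp_rot: [-0.695, 0.131, -0.131, 0.695]
contact_force: [0.3, 1.4, 0.3]
opening: 0.992
```

Request:
play_rows --steps '[{"claw": 8.5,"tx": 0,"ty": 0,"tz": 0,"ax": 0,"ay": 0,"az": 0},{"claw": 8.5,"tx": 0,"ty": 0,"tz": 0,"ax": 0,"ay": 0,"az": 0},{"claw": 8.5,"tx": 0,"ty": 0,"tz": 0,"ax": 0,"ay": 0,"az": 0}]'

```text
time: 1.45
eef_pos: [0.5283, 0.2174, 0.1933]
tcp_rot: [-0.695, 0.132, -0.131, 0.695]
contact_force: [0.2, 0.9, 0.3]
opening: 1.0
```

```bash
python3 - <<'E'
from h import *
s=ctrl.get_state();print(s['time'],s['eef_pos'],s['qpos'],s['contact_force'])
p,d=cams.read_camera('wrist');cv2.imwrite('pics/w2.png',p);np.save('pics/w2.npy',d)
import pickle;pickle.dump(s,open('pics/w2.pkl','wb'))
print(wproj(s,[[.545,.193,.083],[.54,.045,.07]]))
E
```

```text
1.45 [0.52832433 0.21740727 0.19325596] [ 2.12618786e-01  9.44471105e-02  1.87029925e+00  5.40142423e-04
  1.17769934e+00 -9.83805285e-01] [0.22296106 0.89898376 0.34312088]
[[236.05208951 216.30016567]
 [113.82759479 250.74837007]]
```

View pics/w2.png

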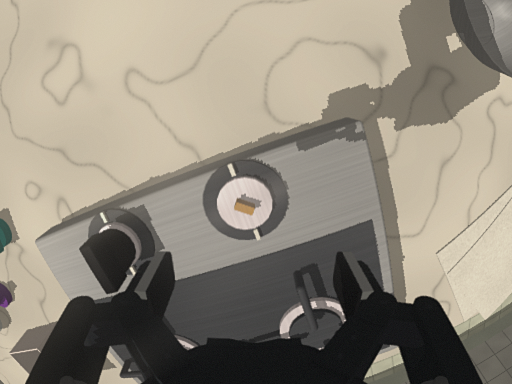

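The wrist view shows the bare tap clearly: collar centred at about (245,201), white marks at (232,170) and (258,235), brass stem at (245,207). The twin knob is at (112,255).

```bash
python3 - <<'E'
from h import *
import pickle;s=pickle.load(open('pics/w2.pkl','rb'))
p=cv2.imread('pics/w2.png');x0,y0=195,150
c=p[y0:250,x0:295]
cv2.imwrite('pics/w2c.png',cv2.resize(c,None,fx=6,fy=6,interpolation=cv2.INTER_CUBIC)) 
hsv=cv2.cvtColor(c,cv2.COLOR_BGR2HSV)
def blobs(m,z,name):
    n,l,st,ce=cv2.connectedComponentsWithStats(m.astype(np.uint8))
    for i in range(1,n):
        if st[i,4]>8:
            vv,uu=np.where(l==i);P=np.array([wplane(s,u+x0,v+y0,z) for u,v in zip(uu,vv)])
            t=P[:,:2]-P[:,:2].mean(0);w,V=np.linalg.eigh(t.T@t);a=V[:,1]
            rect=cv2.minAreaRect((P[:,:2]*1000).astype(np.float32))
            print(name,st[i],ce[i]+[x0,y0],P.mean(0).round(4),'ax',np.degrees(np.arctan2(a[1],a[0])).round(1),'rect',[np.round(r,1) for r in rect])
blobs((hsv[...,1]>100)&(hsv[...,2]>60),.0825,'brass')
blobs((hsv[...,1]<50)&(hsv[...,2]>170),.069,'white')
blobs((hsv[...,2]<85),.064,'dark')
m=(hsv[...,2]<85).astype(np.uint8)
n,l,st,ce=cv2.connectedComponentsWithStats(m)
D=np.load('pics/w2.npy');
for u,v in [(240,205),(245,208),(232,170),(258,235),(225,195),(220,235),(265,200)]: print(u,v,D[v,u])
E
```

```text
brass [ 40  52  19  13 146] [243.88356164 208.02054795] [0.5402 0.2028 0.0825] ax 47.9 rect [array([540.1, 202.8]), array([17.3,  7.5]), np.float64(48.9)]
white [  0   0  35  13 227] [206.26872247 153.83700441] [0.4828 0.188  0.069 ] ax 79.7 rect [array([486.7, 192. ]), array([31.9, 11.4]), np.float64(67.8)]
white [33 14  8 13 54] [231.33333333 169.75925926] [0.5055 0.2038 0.069 ] ax 178.7 rect [array([505.5, 203.8]), array([ 3.8, 11.7]), np.float64(88.7)]
white [  22   27   55   53 1892] [243.83192389 202.78382664] [0.5402 0.2022 0.069 ] ax 166.0 rect [array([541.1, 202.2]), array([52.7, 52.8]), np.float64(83.7)]
white [59 79  7 12 43] [256.65116279 234.69767442] [0.5763 0.2014 0.069 ] ax 176.3 rect [array([576.2, 201.5]), array([ 3.8, 12.3]), np.float64(88.3)]
dark [37 11  7 15 41] [235.3902439  167.43902439] [0.5058 0.2074 0.064 ] ax 175.0 rect [array([506.4, 207.9]), array([ 3.9, 13.8]), np.float64(85.6)]
dark [ 44  10  39  16 100] [261.41 166.42] [0.5139 0.2306 0.064 ] ax -136.4 rect [array([512.9, 228.3]), array([38.2,  8.9]), np.float64(37.2)]
dark [46 23 27 13 78] [256.26923077 177.14102564] [0.5219 0.2222 0.064 ] ax 48.6 rect [array([521.4, 221.4]), array([26.7,  6.3]), np.float64(46.8)]
dark [ 62  51  30  36 314] [271.87261146 220.46496815] [0.5695 0.2204 0.064 ] ax 123.2 rect [array([568.9, 219.6]), array([16.5, 40. ]), np.float64(40.5)]
dark [33 79 27 10 96] [244.57291667 234.53125   ] [0.574  0.1892 0.064 ] ax 70.3 rect [array([571.9, 186.2]), array([26.8, 10. ]), np.float64(65.2)]Traceback (most recent call last):
  File "<stdin>", line 17, in <module>
  File "<stdin>", line 11, in blobs
  File "h.py", line 23, in wplane
    o,d=wray(s,u,v);return o+d*(z-o[2])/d[2]
        ~~~~^^^^^^^
  File "h.py", line 17, in wray
    m=cams.camera_model('wrist');K=m['intrinsics'];T=m['tool_from_camera']
ValueError: time passes only in moves, steps and waits
```

View pics/w2c.png

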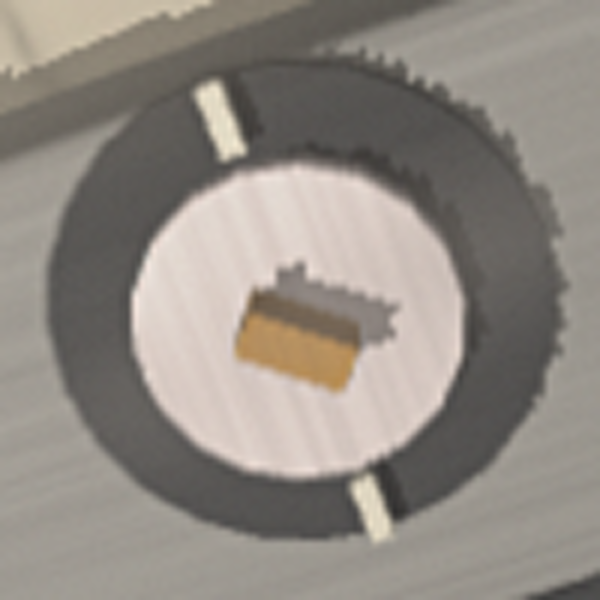

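Measured: marks at (0.5055, 0.2038) and (0.5763, 0.2014). They are 70.8 mm apart, against 71 expected. The stem centre is (0.540, 0.203) with a 17.3 × 7.5 mm top. The closed line runs at −1.9°, and the stem's long side at about 48.5°, or about 50° open, which is within the given range. Next I'll move above the knob.

Request:
play_rows --steps '[{"claw": 8.5,"tx": 14,"ty": 0,"tz": -51,"ax": 0,"ay": 0,"az": 0},{"claw": 8.5,"tx": 14,"ty": 0,"tz": -51,"ax": 0,"ay": 0,"az": 0},{"claw": 8.5,"tx": 14,"ty": 0,"tz": -51,"ax": 0,"ay": 0,"az": 0},{"claw": 8.5,"tx": 14,"ty": 0,"tz": -51,"ax": 0,"ay": 0,"az": 0},{"claw": 8.5,"tx": 14,"ty": 0,"tz": -51,"ax": 0,"ay": 0,"az": 0},{"claw": 8.5,"tx": 14,"ty": 0,"tz": -51,"ax": 0,"ay": 0,"az": 0},{"claw": 8.5,"tx": 14,"ty": 0,"tz": -51,"ax": 0,"ay": 0,"az": 0},{"claw": 8.5,"tx": 14,"ty": 0,"tz": -51,"ax": 0,"ay": 0,"az": 0},{"claw": 8.5,"tx": 14,"ty": 0,"tz": -51,"ax": 0,"ay": 0,"az": 0},{"claw": 8.5,"tx": 14,"ty": 0,"tz": -51,"ax": 0,"ay": 0,"az": 0},{"claw": 8.5,"tx": 14,"ty": 0,"tz": -51,"ax": 0,"ay": 0,"az": 0},{"claw": 8.5,"tx": 14,"ty": 0,"tz": -51,"ax": 0,"ay": 0,"az": 0}]'

```text
time: 2.5
eef_pos: [0.476, -0.2799, 0.1939]
tcp_rot: [0.695, -0.13, 0.131, -0.695]
contact_force: [0.8, 0.3, 0.4]
opening: 0.995
```

Request:
play_rows --steps '[{"claw": 8.5,"tx": 0.7,"ty": 0,"tz": -2.6,"ax": 0,"ay": 0,"az": 0},{"claw": 8.5,"tx": 0.7,"ty": 0,"tz": -2.6,"ax": 0,"ay": 0,"az": 0},{"claw": 8.5,"tx": 0.7,"ty": 0,"tz": -2.6,"ax": 0,"ay": 0,"az": 0},{"claw": 8.5,"tx": 0.7,"ty": 0,"tz": -2.6,"ax": 0,"ay": 0,"az": 0}]'

```text
time: 2.83
eef_pos: [0.4733, -0.3048, 0.1934]
tcp_rot: [-0.695, 0.131, -0.131, 0.695]
contact_force: [0.9, -0.1, 0.5]
opening: 0.999
```

```bash
python3 - <<'E'
from h import *
s=ctrl.get_state();print(s['time'],s['eef_pos'],s['qpos'],s['contact_force'])
p,d=cams.read_camera('wrist');cv2.imwrite('pics/w3.png',p);np.save('pics/w3.npy',d)
import pickle;pickle.dump((s,cams.camera_model('wrist')),open('pics/w3.pkl','wb'))
print(wproj(s,[[.472,-.314,.048],s['eef_pos']]))
E
```

```text
2.8333 [ 0.47328608 -0.30480625  0.19336787] [-7.52598151e-01  7.57809272e-02  1.89010073e+00  5.47460570e-04
  1.17651966e+00 -1.95168795e+00] [ 0.85486588 -0.12400176  0.47719224]
[[244.94502053 182.26659274]
 [254.27052875 253.86076013]]
```

View pics/w3.png

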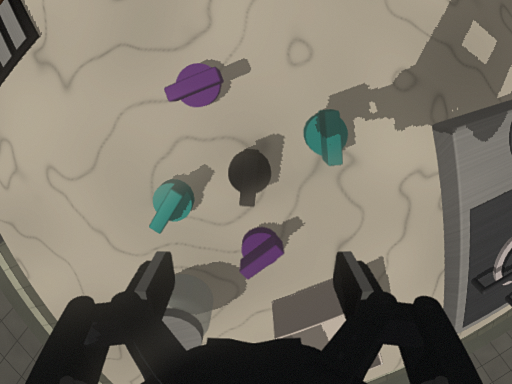

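The wrist view shows the black knob's skirt at (249,172) with its bar end at (247,200). Turquoise look-alikes are at (173,202) and (326,137), purple ones at (198,85) and (262,250).

```bash
cat > w.py <<'E'
from h import *
def wpts(s,m,D):
    """per-pixel world points of the wrist depth image"""
    K=m['intrinsics'];T=m['tool_from_camera'];v,u=np.mgrid[:384,:512]
    a=(u-K[0,2])/K[0,0];b=(v-K[1,2])/K[1,1];th=np.hypot(a,b)+1e-9
    d=np.stack([a/th*np.tan(th),b/th*np.tan(th),np.ones_like(th)],-1)*D[...,None]
    W=R.from_quat(s['tcp_rot']).as_matrix()
    return (d@T[:3,:3].T+T[:3,3])@W.T+s['eef_pos']
def fitrect(P):
    r=cv2.minAreaRect((P[:,:2]*1000).astype(np.float32));return [np.round(x,1) for x in r]
E
python3 - <<'E'
from w import *
import pickle
s,m=pickle.load(open('pics/w3.pkl','rb'));p=cv2.imread('pics/w3.png');D=np.load('pics/w3.npy')
P=wpts(s,m,D);hsv=cv2.cvtColor(p,cv2.COLOR_BGR2HSV)
sub=np.zeros(p.shape[:2],bool);sub[145:210,225:275]=1
q=P[sub&(P[...,2]>.044)];print(len(q),'top z',np.median(q[:,2]),q[:,:2].mean(0),fitrect(q))
q=P[sub&(P[...,2]>.012)&(P[...,2]<.044)];print('mid',len(q),np.percentile(q[:,2],[5,50,95]),fitrect(q))
q=P[(P[...,2]<.01)&(P[...,2]>-.02)&sub];print('counter z',np.median(q[:,2]))
# colour: bar+skirt silhouette
dark=(hsv[...,2]<60)&sub;print('dark',dark.sum())
for lo,hi,nm in [(75,100,'turq'),(125,155,'purple')]:
    mk=((hsv[...,0]>lo)&(hsv[...,0]<hi)&(hsv[...,1]>90)).astype(np.uint8)
    n,l,st,ce=cv2.connectedComponentsWithStats(mk)
    for i in range(1,n):
        if st[i,4]>300:
            q=P[(l==i)];print(nm,ce[i].round(),'all',fitrect(q[q[:,2]>.005]),'top',fitrect(q[q[:,2]>.044]))
cv2.imwrite('pics/w3c.png',cv2.resize(p[130:220,190:310],None,fx=6,fy=6,interpolation=cv2.INTER_CUBIC))
E
```

```text
851 top z 0.04800004344844189 [ 0.46995207 -0.30890784] [array([ 446.9, -297.2]), array([ 16.1, 112.4]), np.float64(63.3)]
mid 861 [0.01692555 0.0182128  0.0287603 ] [array([ 471.5, -310. ]), array([49. , 48.1]), np.float64(16.5)]
counter z 0.00018823381151281127
dark 1196
turq [327. 137.] all [array([ 433.3, -229.3]), array([109.5,  45.9]), np.float64(27.4)] top [array([ 433.2, -229.6]), array([109.6,  44.5]), np.float64(27.9)]
turq [168. 208.] all [array([ 448.8, -349.7]), array([ 45.3, 178.3]), np.float64(21.4)] top [array([ 436.9, -354.8]), array([ 16.7, 179.5]), np.float64(32.9)]
purple [192.  80.] all [array([ 362.6, -308.7]), array([86.1, 37.6]), np.float64(69.7)] top [array([ 366.3, -310.1]), array([86.1, 29.9]), np.float64(69.7)]
purple [202.  97.] all [array([ 378., -310.]), array([75.7, 19. ]), np.float64(77.9)] top [array([ 395.2, -274.9]), array([0., 0.]), np.float64(0.0)]
purple [253. 242.] all [array([ 487.6, -301.6]), array([ 32.3, 189.5]), np.float64(64.2)] top [array([ 395.2, -274.9]), array([0., 0.]), np.float64(0.0)]
purple [262. 261.] all [array([ 495.8, -298.6]), array([ 45.3, 201.7]), np.float64(64.1)] top [array([ 495.8, -298.6]), array([ 45.3, 201.7]), np.float64(64.1)]
```

View pics/w3c.png

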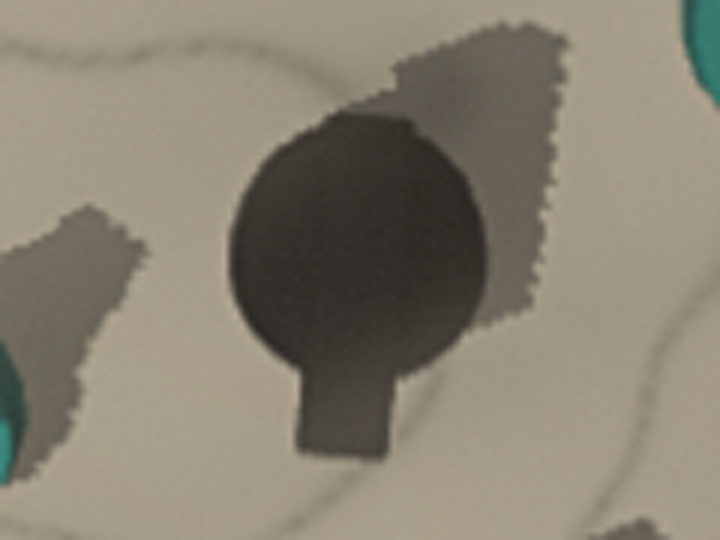

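```bash
python3 - <<'E'
from w import *
import pickle
s,m=pickle.load(open('pics/w3.pkl','rb'));p=cv2.imread('pics/w3.png');D=np.load('pics/w3.npy')
P=wpts(s,m,D);hsv=cv2.cvtColor(p,cv2.COLOR_BGR2HSV);ok=D>.05
sub=np.zeros(p.shape[:2],bool);sub[145:210,225:275]=1;sub&=ok
q=P[sub&(abs(P[...,2]-.048)<.003)];print(len(q),'top z',np.median(q[:,2]),q[:,:2].mean(0),fitrect(q))
for lo,hi,nm in [(75,100,'turq'),(125,155,'purple')]:
    mk=((hsv[...,0]>lo)&(hsv[...,0]<hi)&(hsv[...,1]>90)).astype(np.uint8)
    n,l,st,ce=cv2.connectedComponentsWithStats(mk)
    for i in range(1,n):
        if st[i,4]>60:
            q=P[(l==i)&ok];t=q[abs(q[:,2]-.048)<.003]
            print(nm,ce[i].round(),fitrect(t) if len(t)>20 else '', fitrect(q[(q[:,2]<.02)&(q[:,2]>.003)]) if ((q[:,2]<.02)&(q[:,2]>.003)).any() else '')
W=R.from_quat(s['tcp_rot']).as_matrix();c=np.array([.4709,-.3101,.048])
print('tool z ang',np.degrees(np.arctan2(W[1,2],W[0,2])))
print((W.T@(c-s['eef_pos'])*100).round(2))
E
```

```text
837 top z 0.04798988065496684 [ 0.47095434 -0.30936768] [array([ 472. , -309.9]), array([16.1, 56.2]), np.float64(63.1)]
turq [327. 137.] [array([ 460.7, -215. ]), array([16.1, 54.1]), np.float64(74.0)] [array([ 462.7, -216. ]), array([46.5, 41.1]), np.float64(64.1)]
turq [168. 208.] [array([ 470.7, -407.3]), array([16.6, 54.4]), np.float64(35.1)] [array([ 471.8, -408.3]), array([45.7, 40.4]), np.float64(28.6)]
purple [192.  80.] [array([ 360.4, -325.5]), array([54.1, 16.1]), np.float64(87.7)] [array([ 343. , -324.3]), array([37.5, 11.6]), np.float64(87.1)]
purple [202.  97.]  [array([ 376.2, -325.6]), array([42.9, 15.7]), np.float64(88.3)]
purple [253. 242.]  [array([ 552.2, -337.2]), array([17.3, 43. ]), np.float64(19.5)]
purple [262. 261.] [array([ 566. , -331.9]), array([14.9, 53.6]), np.float64(19.5)] [array([ 588.2, -325.1]), array([0., 0.]), np.float64(0.0)]
tool z ang 68.69071120738839
[-0.02 14.54 -0.59]
```

The bar's centre is (0.472, −0.310), and it measures 56.2 × 16.1 mm at z 0.048, which matches the description. It lies at −26.9°. The fingers clear both turquoise look-alikes, so I'll go down in two stages.

Request:
play_rows --steps '[{"claw": 8.5,"tx": 0.06,"ty": 4,"tz": -0.52,"ax": 0,"ay": 5.6,"az": 0},{"claw": 8.5,"tx": 0.06,"ty": 8,"tz": -0.52,"ax": 0,"ay": 5.6,"az": 0},{"claw": 8.5,"tx": 0.06,"ty": 11,"tz": -0.52,"ax": 0,"ay": 5.6,"az": 0},{"claw": 8.5,"tx": 0.06,"ty": 11,"tz": -0.52,"ax": 0,"ay": 5.6,"az": 0},{"claw": 8.5,"tx": 0.06,"ty": 11,"tz": -0.52,"ax": 0,"ay": 5.6,"az": 0},{"claw": 8.5,"tx": 0.06,"ty": 11,"tz": -0.52,"ax": 0,"ay": 5.6,"az": 0}]'

```text
time: 3.38
eef_pos: [0.473, -0.3115, 0.0857]
tcp_rot: [0.688, -0.164, 0.166, -0.687]
contact_force: [1.3, 0.1, 0.8]
opening: 0.999
```

```bash
python3 - <<'E'
from h import *
s=ctrl.get_state();W=R.from_quat(s['tcp_rot']).as_matrix();print(s['eef_pos'],W.round(4),np.degrees(np.arctan2(W[1,2],W[0,2])))
print((W.T@(np.array([.472,-.3099,.021])-s['eef_pos'])*100).round(2), s['contact_force'])
E
```

```text
[ 0.47295759 -0.31154333  0.08565376] [[ 8.917e-01  2.300e-03  4.527e-01]
 [-4.527e-01 -2.100e-03  8.917e-01]
 [ 3.000e-03 -1.000e+00 -8.000e-04]] 63.08286302496786
[-0.18  6.46  0.11] [1.27358273 0.05281976 0.77978027]
```

Request:
play_rows --steps '[{"claw": 8.5,"tx": -0.18,"ty": 2,"tz": 0.1,"ax": 0,"ay": 0,"az": 0},{"claw": 8.5,"tx": -0.18,"ty": 4,"tz": 0.1,"ax": 0,"ay": 0,"az": 0},{"claw": 8.5,"tx": -0.18,"ty": 5.5,"tz": 0.1,"ax": 0,"ay": 0,"az": 0},{"claw": 8.5,"tx": -0.18,"ty": 6.4,"tz": 0.1,"ax": 0,"ay": 0,"az": 0},{"claw": 8.5,"tx": -0.18,"ty": 6.4,"tz": 0.1,"ax": 0,"ay": 0,"az": 0},{"claw": 8.5,"tx": -0.18,"ty": 6.4,"tz": 0.1,"ax": 0,"ay": 0,"az": 0},{"claw": 8.5,"tx": -0.18,"ty": 6.4,"tz": 0.1,"ax": 0,"ay": 0,"az": 0}]'

```text
time: 3.97
eef_pos: [0.4717, -0.311, 0.0217]
tcp_rot: [0.688, -0.164, 0.166, -0.687]
contact_force: [-0.9, -0.9, -0.4]
opening: 0.994
```

```bash
python3 - <<'E'
from h import *
s=ctrl.get_state();W=R.from_quat(s['tcp_rot']).as_matrix();print(s['eef_pos'],np.degrees(np.arctan2(W[1,2],W[0,2])))
print((W.T@(np.array([.472,-.3099,.021])-s['eef_pos'])*100).round(2), s['contact_force'])
p,d=cams.read_camera('wrist');cv2.imwrite('pics/w4.png',p)
E
```

```text
[ 0.47165947 -0.31100564  0.02168464] 62.99922036159821
[-0.02  0.07  0.11] [-0.8863324  -0.88740209 -0.43037388]
```

View pics/w4.png

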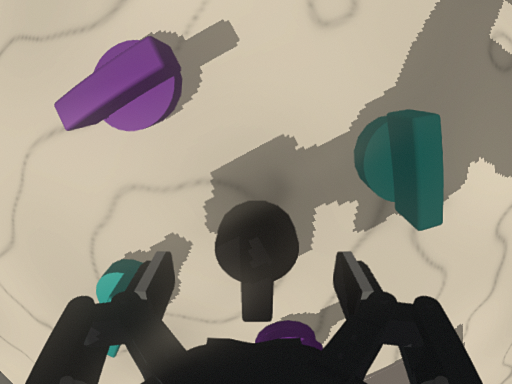

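The black knob's bar sits between the pads at (257,270), and the look-alikes are clear of the fingers. Closing.

Request:
play_rows --grip_force 60 --steps '[{"claw": 1.0,"tx": 0,"ty": 0,"tz": 0.1,"ax": 0,"ay": 0,"az": 0},{"claw": 1.0,"tx": 0,"ty": 0,"tz": 0.1,"ax": 0,"ay": 0,"az": 0},{"claw": 1.0,"tx": 0,"ty": 0,"tz": 0.1,"ax": 0,"ay": 0,"az": 0},{"claw": 1.0,"tx": 0,"ty": 0,"tz": 0.1,"ax": 0,"ay": 0,"az": 0},{"claw": 1.0,"tx": 0,"ty": 0,"tz": 0.1,"ax": 0,"ay": 0,"az": 0},{"claw": 1.0,"tx": 0,"ty": 0,"tz": 0.1,"ax": 0,"ay": 0,"az": 0},{"claw": 1.0,"tx": 0,"ty": 0,"tz": 0.1,"ax": 0,"ay": 0,"az": 0},{"claw": 1.0,"tx": 0,"ty": 0,"tz": 0.1,"ax": 0,"ay": 0,"az": 0},{"claw": 1.0,"tx": 0,"ty": 0,"tz": 0.1,"ax": 0,"ay": 0,"az": 0},{"claw": 1.0,"tx": 0,"ty": 0,"tz": 0.1,"ax": 0,"ay": 0,"az": 0}]'

```text
time: 4.85
eef_pos: [0.4709, -0.3092, 0.0197]
tcp_rot: [0.688, -0.165, 0.165, -0.687]
contact_force: [0.0, -0.1, 1.2]
opening: 0.175
```

```bash
python3 - <<'E'
from h import *
s=ctrl.get_state();print(s)
E
```

```text
{'time': 4.85, 'qpos': array([-7.61076491e-01,  3.14334792e-01,  1.97554002e+00, -1.62190843e-05,
        8.51252111e-01, -1.86030730e+00]), 'dq': array([ 0.00069377,  0.00181446,  0.00110822,  0.00202648, -0.00033872,
        0.00047035]), 'joint_efforts': array([ 3.21828607e-03, -3.42417812e+01, -2.18877196e+01,  8.72316974e-03,
        5.95955201e-02, -9.82619567e-04]), 'eef_pos': array([ 0.47093379, -0.30922326,  0.01969338]), 'tcp_rot': array([ 0.68762957, -0.16503911,  0.16531971, -0.68745696]), 'contact_force': array([ 0.00328112, -0.09840434,  1.18048006]), 'wrist_torque': array([-0.00988979, -0.0021005 , -0.07598885]), 'opening': 0.17460010113377122}
```

The knob is held: the opening stopped at 0.175, about 15 mm. Next I'll lift it and carry it across to the tap, turning it 71° anticlockwise on the way.

Request:
play_rows --steps '[{"claw": 1.0,"tx": 0,"ty": -2,"tz": 0.1,"ax": 0,"ay": 0,"az": 0},{"claw": 1.0,"tx": 0,"ty": -5,"tz": 0.1,"ax": 0,"ay": 0,"az": 0},{"claw": 1.0,"tx": 0,"ty": -9,"tz": 0.1,"ax": 0,"ay": 0,"az": 0},{"claw": 1.0,"tx": 0,"ty": -13,"tz": 0.1,"ax": 0,"ay": 0,"az": 0},{"claw": 1.0,"tx": 0,"ty": -16,"tz": 0.1,"ax": 0,"ay": 0,"az": 0},{"claw": 1.0,"tx": 0,"ty": -17,"tz": 0.1,"ax": 0,"ay": 0,"az": 0},{"claw": 1.0,"tx": 0,"ty": -17,"tz": 0.1,"ax": 0,"ay": 0,"az": 0}]'

```text
time: 5.43
eef_pos: [0.4726, -0.3094, 0.193]
tcp_rot: [0.689, -0.163, 0.167, -0.686]
contact_force: [0.5, -0.4, -0.8]
opening: 0.179
```

Request:
play_rows --steps '[{"claw": 1.0,"tx": -1,"ty": 0,"tz": 2.8,"ax": 0,"ay": -3,"az": 0},{"claw": 1.0,"tx": -2.4,"ty": 0,"tz": 6.6,"ax": 0,"ay": -8,"az": 0},{"claw": 1.0,"tx": -3.8,"ty": 0,"tz": 10.4,"ax": 0,"ay": -14,"az": 0},{"claw": 1.0,"tx": -5.2,"ty": 0,"tz": 14.2,"ax": 0,"ay": -20,"az": 0},{"claw": 1.0,"tx": -6.6,"ty": 0,"tz": 18.0,"ax": 0,"ay": -26,"az": 0},{"claw": 1.0,"tx": -8.0,"ty": 0,"tz": 21.8,"ax": 0,"ay": -32,"az": 0},{"claw": 1.0,"tx": -9.4,"ty": 0,"tz": 25.6,"ax": 0,"ay": -38,"az": 0},{"claw": 1.0,"tx": -10.8,"ty": 0,"tz": 29.4,"ax": 0,"ay": -44,"az": 0},{"claw": 1.0,"tx": -12.2,"ty": 0,"tz": 33.2,"ax": 0,"ay": -50,"az": 0},{"claw": 1.0,"tx": -13.6,"ty": 0,"tz": 37.0,"ax": 0,"ay": -56,"az": 0},{"claw": 1.0,"tx": -14.6,"ty": 0,"tz": 40.0,"ax": 0,"ay": -62,"az": 0},{"claw": 1.0,"tx": -15,"ty": 0,"tz": 42,"ax": 0,"ay": -67,"az": 0}]'

```text
time: 6.43
eef_pos: [0.526, 0.1372, 0.1856]
tcp_rot: [-0.663, -0.242, 0.246, 0.665]
contact_force: [0.4, -0.6, -1.3]
opening: 0.175
```

```bash
python3 - <<'E'
from w import *
import pickle
s=ctrl.get_state();W=R.from_quat(s['tcp_rot']).as_matrix();print(s['eef_pos'],np.degrees(np.arctan2(W[1,2],W[0,2])),s['qpos'])
p,d=cams.read_camera('wrist');cv2.imwrite('pics/w5.png',p)
print((W.T@(np.array([.5406,.2026,.19])-s['eef_pos'])*100).round(2), s['contact_force'])
E
```

```text
[0.52596454 0.13721211 0.18557101] 130.41134740145066 [ 6.80845798e-02  4.36090449e-02  1.93896175e+00  9.24406845e-04
  1.16557224e+00 -2.20840092e+00]
[ 5.35 -0.45  4.03] [ 0.3990551  -0.60836923 -1.34978573]
```

View pics/w5.png

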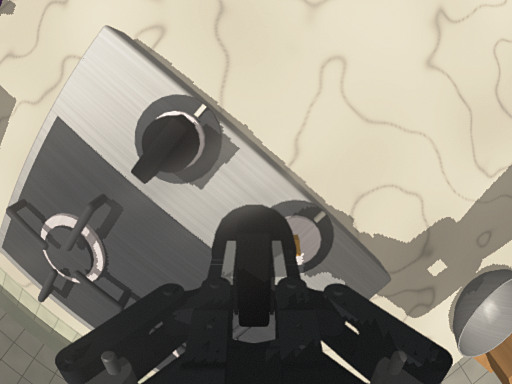

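The knob is upright in the jaws at (253,265), with the bare tap partly behind it at (303,240). I'll shift so both show fully in one view. Measuring them against each other in the same picture cancels calibration error.

Request:
play_rows --steps '[{"claw": 1.0,"tx": 3.5,"ty": 0,"tz": -1,"ax": 0,"ay": 0,"az": 0},{"claw": 1.0,"tx": 3.5,"ty": 0,"tz": -1,"ax": 0,"ay": 0,"az": 0},{"claw": 1.0,"tx": 3.5,"ty": 0,"tz": -1,"ax": 0,"ay": 0,"az": 0},{"claw": 1.0,"tx": 3.5,"ty": 0,"tz": -1,"ax": 0,"ay": 0,"az": 0},{"claw": 1.0,"tx": 3.5,"ty": 0,"tz": -1,"ax": 0,"ay": 0,"az": 0}]'

```text
time: 6.9
eef_pos: [0.5607, 0.1483, 0.1884]
tcp_rot: [-0.664, -0.241, 0.242, 0.665]
contact_force: [-0.4, 0.0, -0.3]
opening: 0.178
```

```bash
python3 - <<'E'
from w import *
import pickle
s=ctrl.get_state();p,D=cams.read_camera('wrist');m=cams.camera_model('wrist')
cv2.imwrite('pics/w6.png',p);np.save('pics/w6.npy',D);pickle.dump((s,m),open('pics/w6.pkl','wb'))
W=R.from_quat(s['tcp_rot']).as_matrix();print(s['eef_pos'],W.round(4))
T=(wpts(s,m,D)-s['eef_pos'])@W   # tool coords
P=wpts(s,m,D)
v,u=np.mgrid[:384,:512]
c=(D>.05)&(abs(u-254)<50)&(v>190)&(v<340)
for lo,hi in [(-.032,-.024),(-.004,.006)]:
    k=c&(T[...,1]>lo)&(T[...,1]<hi);q=T[k]*1000
    print('toolY',lo,len(q),np.median(q[:,1]),'rect xz',[np.round(x,1) for x in cv2.minAreaRect(q[:,[0,2]].astype(np.float32))], q.min(0).round(1),q.max(0).round(1))
hsv=cv2.cvtColor(p,cv2.COLOR_BGR2HSV)
br=(hsv[...,1]>100)&(hsv[...,2]>80)&(abs(hsv[...,0].astype(int)-17)<9)&(u>230)&(u<400)&(v<280)&(abs(P[...,2]-.0825)<.004)&(D>0)
q=P[br];print('brass',br.sum(),np.median(q[:,2]),fitrect(q),'px',u[br].mean(),v[br].mean())
q=T[br]*1000;print('brass tool xz',[np.round(x,1) for x in cv2.minAreaRect(q[:,[0,2]].astype(np.float32))],np.median(q[:,1]))
E
```

```text
[0.56065347 0.1483022  0.18841787] [[ 7.668e-01 -2.200e-03 -6.419e-01]
 [ 6.419e-01 -3.000e-04  7.668e-01]
 [-1.900e-03 -1.000e+00  1.200e-03]]
toolY -0.032 3757 -28.130697999811208 rect xz [array([-1. ,  1.8]), array([56.6, 39.5]), np.float64(22.2)] [-28.3 -32.  -21.9] [ 28.7 -24.   20.7]
toolY -0.004 1159 1.7855420943484794 rect xz [array([-13.2,  -0.5]), array([47., 29.]), np.float64(89.3)] [-27.6  -3.9 -24.2] [ 1.6  6.  22.8]
brass 167 0.08109694143912725 [array([540.8, 201.8]), array([18.6,  8.1]), np.float64(49.7)] px 312.4011976047904 212.311377245509
brass tool xz [array([19.3, 53.6]), array([18.6,  8.1]), np.float64(9.7)] 107.33806496068337
```

View pics/w6.png

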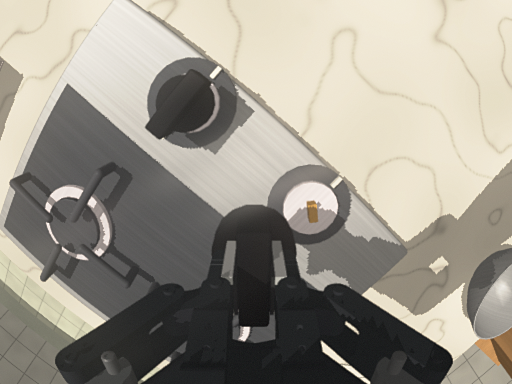

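```bash
python3 - <<'E'
from w import *
import pickle
s,m=pickle.load(open('pics/w6.pkl','rb'));D=np.load('pics/w6.npy')
W=R.from_quat(s['tcp_rot']).as_matrix();T=(wpts(s,m,D)-s['eef_pos'])@W*1000
v,u=np.mgrid[:384,:512];c=(D>.05)&(abs(u-254)<50)&(v>190)&(v<340)
k=c&(abs(T[...,1]-1.8)<1.2);q=T[k];
# skirt edge pixels: per angle farthest from (0,0)
from scipy.optimize import least_squares
h=cv2.convexHull(q[:,[0,2]].astype(np.float32))[:,0]
h=h[(h[:,0]<-2)];print(h.round(1).tolist())
f=lambda p:np.hypot(h[:,0]-p[0],h[:,1]-p[1])-24
r=least_squares(f,[0,0],loss='soft_l1');print('skirt centre',r.x,f(r.x).round(1))
k=c&(abs(T[...,1]+28.1)<1.5);q=T[k]
for x in range(-30,31,4):
    z=q[abs(q[:,0]-x)<2][:,2]; print(x,len(z), (z.min().round(1),z.max().round(1)) if len(z) else '')
# tilt of bar top
k2=q[(abs(q[:,2])<7)];A=np.c_[k2[:,[0,2]],np.ones(len(k2))];print('tilt',np.linalg.lstsq(A,k2[:,1],rcond=None)[0], k2[:,0].min(),k2[:,0].max())
E
```

```text
[[-4.199999809265137, 22.5], [-9.899999618530273, 21.0], [-11.5, 20.299999237060547], [-13.399999618530273, 19.100000381469727], [-14.0, 18.600000381469727], [-16.799999237060547, 16.299999237060547], [-17.299999237060547, 15.699999809265137], [-19.5, 12.899999618530273], [-19.899999618530273, 12.300000190734863], [-21.100000381469727, 10.199999809265137], [-22.100000381469727, 8.600000381469727], [-22.200000762939453, -9.399999618530273], [-20.200000762939453, -13.699999809265137], [-18.700000762939453, -15.399999618530273], [-17.200000762939453, -17.100000381469727], [-16.600000381469727, -17.700000762939453], [-14.899999618530273, -19.200000762939453], [-14.0, -20.0], [-11.100000381469727, -21.799999237060547], [-7.199999809265137, -23.0], [-4.699999809265137, -23.700000762939453], [-2.700000047683716, -24.0]]
skirt centre [ 0.26351272 -0.60127043] [-0.5 -0.1 -0.  -0.1 -0.  -0.  -0.  -0.1 -0.1 -0.   0.2  0.1  0.3  0.1
  0.   0.   0.   0.1  0.  -0.4 -0.4 -0.4]
-30 0 
-26 288 (np.float64(-8.3), np.float64(7.0))
-22 279 (np.float64(-8.4), np.float64(7.1))
-18 276 (np.float64(-8.5), np.float64(7.2))
-14 263 (np.float64(-8.6), np.float64(9.6))
-10 356 (np.float64(-19.8), np.float64(13.2))
-6 327 (np.float64(-21.9), np.float64(20.5))
-2 238 (np.float64(-8.4), np.float64(7.1))
2 208 (np.float64(-8.0), np.float64(6.7))
6 191 (np.float64(-8.0), np.float64(6.7))
10 184 (np.float64(-7.8), np.float64(6.5))
14 183 (np.float64(-8.4), np.float64(7.1))
18 169 (np.float64(-8.5), np.float64(7.2))
22 161 (np.float64(-8.1), np.float64(6.8))
26 132 (np.float64(-8.2), np.float64(6.9))
30 9 (np.float64(-6.7), np.float64(4.9))
tilt [-2.06026928e-03  1.28638334e-02 -2.81838046e+01] -27.98290413658652 28.693202468951114
```

In the tool frame the knob is upright, with its skirt centre at (0.3, −0.65) mm and its underside 19.9 mm below the TCP. The stem is at (19.3, 53.6) mm, its top at z 0.081, and turned about 9.8° further anticlockwise. I'll move over it and align.

Request:
play_rows --steps '[{"claw": 1.0,"tx": 1,"ty": 0,"tz": 2.7,"ax": 0,"ay": -4,"az": 0},{"claw": 1.0,"tx": 1.9,"ty": 0,"tz": 5.4,"ax": 0,"ay": -8,"az": 0},{"claw": 1.0,"tx": 1.9,"ty": 2,"tz": 5.4,"ax": 0,"ay": -9.8,"az": 0},{"claw": 1.0,"tx": 1.9,"ty": 5,"tz": 5.4,"ax": 0,"ay": -9.8,"az": 0},{"claw": 1.0,"tx": 1.9,"ty": 7,"tz": 5.4,"ax": 0,"ay": -9.8,"az": 0},{"claw": 1.0,"tx": 1.9,"ty": 8,"tz": 5.4,"ax": 0,"ay": -9.8,"az": 0},{"claw": 1.0,"tx": 1.9,"ty": 8,"tz": 5.4,"ax": 0,"ay": -9.8,"az": 0},{"claw": 1.0,"tx": 1.9,"ty": 8,"tz": 5.4,"ax": 0,"ay": -9.8,"az": 0},{"claw": 1.0,"tx": 1.9,"ty": 8,"tz": 5.4,"ax": 0,"ay": -9.8,"az": 0}]'

```text
time: 7.7
eef_pos: [0.5428, 0.2025, 0.1116]
tcp_rot: [0.642, 0.299, -0.296, -0.641]
contact_force: [0.1, 0.2, -0.9]
opening: 0.175
```

```bash
python3 - <<'E'
from w import *
import pickle
s6,_=pickle.load(open('pics/w6.pkl','rb'))
s=ctrl.get_state();W=R.from_quat(s6['tcp_rot']).as_matrix();W2=R.from_quat(s['tcp_rot']).as_matrix()
print(s['time'],s['eef_pos'],s['contact_force'],s['wrist_torque'],'moved mm',(W.T@(s['eef_pos']-s6['eef_pos'])*1000).round(1),'bar',np.degrees(np.arctan2(W2[1,2],W2[0,2]))-90,'tilt',W2[:,1])
ps=[]
for n in ('side','scene'):
    p,_=cams.read_camera(n); v,u={'side':(185,243),'scene':(165,286)}[n]
    ps.append(cv2.resize(p[v-30:v+30,u-40:u+40],(400,300),interpolation=cv2.INTER_CUBIC))
cv2.imwrite('pics/s7.png',np.hstack(ps))
E
```

```text
7.7 [0.54277967 0.20249192 0.11155157] [ 0.06927488  0.19973258 -0.91730227] [-0.0517877   0.01109984  0.06755213] moved mm [21.2 76.9 52.9] bar 49.7515454232942 tilt [ 3.34839049e-03  6.29425334e-04 -9.99994196e-01]
```

View pics/s7.png

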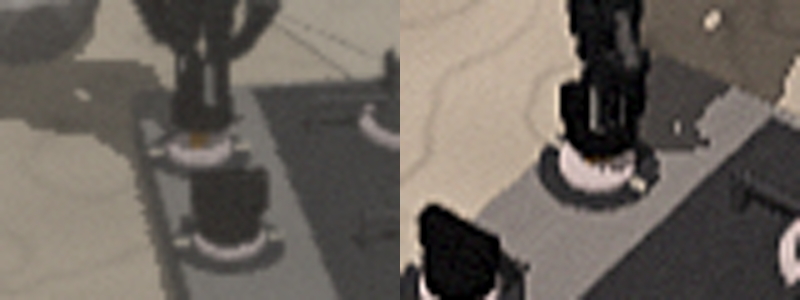

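Request:
play_rows --steps '[{"claw": 1.0,"tx": 0,"ty": 0,"tz": 0,"ax": 0,"ay": 0,"az": 0}]'

```text
time: 7.88
eef_pos: [0.5425, 0.2026, 0.1112]
tcp_rot: [0.642, 0.299, -0.297, -0.641]
contact_force: [1.4, -0.5, -1.4]
opening: 0.174
```

Request:
play_rows --steps '[{"claw": 1.0,"tx": 0,"ty": 0,"tz": 0,"ax": 0,"ay": 0,"az": 0}]'

```text
time: 7.97
eef_pos: [0.5421, 0.2026, 0.1107]
tcp_rot: [0.642, 0.298, -0.297, -0.641]
contact_force: [0.3, 0.2, -1.6]
opening: 0.175
```

Request:
play_rows --steps '[{"claw": 1.0,"tx": 0,"ty": 0,"tz": 0,"ax": 0,"ay": 0,"az": 0}]'

```text
time: 8.05
eef_pos: [0.5418, 0.2026, 0.1102]
tcp_rot: [0.642, 0.298, -0.297, -0.641]
contact_force: [-0.3, -0.3, -1.7]
opening: 0.177
```

The arm is still creeping towards its target, so I'll let it settle.

Request:
play_rows --steps '[{"claw": 1.0,"tx": 0,"ty": 0,"tz": 0,"ax": 0,"ay": 0,"az": 0},{"claw": 1.0,"tx": 0,"ty": 0,"tz": 0,"ax": 0,"ay": 0,"az": 0},{"claw": 1.0,"tx": 0,"ty": 0,"tz": 0,"ax": 0,"ay": 0,"az": 0},{"claw": 1.0,"tx": 0,"ty": 0,"tz": 0,"ax": 0,"ay": 0,"az": 0},{"claw": 1.0,"tx": 0,"ty": 0,"tz": 0,"ax": 0,"ay": 0,"az": 0},{"claw": 1.0,"tx": 0,"ty": 0,"tz": 0,"ax": 0,"ay": 0,"az": 0},{"claw": 1.0,"tx": 0,"ty": 0,"tz": 0,"ax": 0,"ay": 0,"az": 0},{"claw": 1.0,"tx": 0,"ty": 0,"tz": 0,"ax": 0,"ay": 0,"az": 0}]'

```text
time: 8.72
eef_pos: [0.5415, 0.2025, 0.1095]
tcp_rot: [0.641, 0.298, -0.298, -0.641]
contact_force: [0.5, 0.1, -1.1]
opening: 0.174
```

Request:
play_rows --steps '[{"claw": 1.0,"tx": 0,"ty": 0,"tz": 0,"ax": 0,"ay": 0,"az": 0},{"claw": 1.0,"tx": 0,"ty": 0,"tz": 0,"ax": 0,"ay": 0,"az": 0},{"claw": 1.0,"tx": 0,"ty": 0,"tz": 0,"ax": 0,"ay": 0,"az": 0},{"claw": 1.0,"tx": 0,"ty": 0,"tz": 0,"ax": 0,"ay": 0,"az": 0},{"claw": 1.0,"tx": 0,"ty": 0,"tz": 0,"ax": 0,"ay": 0,"az": 0},{"claw": 1.0,"tx": 0,"ty": 0,"tz": 0,"ax": 0,"ay": 0,"az": 0},{"claw": 1.0,"tx": 0,"ty": 0,"tz": 0,"ax": 0,"ay": 0,"az": 0},{"claw": 1.0,"tx": 0,"ty": 0,"tz": 0,"ax": 0,"ay": 0,"az": 0}]'

```text
time: 9.38
eef_pos: [0.5415, 0.2026, 0.1095]
tcp_rot: [0.641, 0.298, -0.298, -0.641]
contact_force: [0.7, 0.1, -0.7]
opening: 0.179
```

```bash
python3 - <<'E'
from w import *
s=ctrl.get_state();W2=R.from_quat(s['tcp_rot']).as_matrix()
print(s['eef_pos'],'bar',np.degrees(np.arctan2(W2[1,2],W2[0,2]))-90,W2.round(4).tolist())
print('to target mm',(W2.T@(np.array([.5401,.2020,.108])-s['eef_pos'])*1000).round(2))
E
```

```text
[0.54149527 0.20255614 0.10953793] bar 49.781487072109144 [[0.6457, 0.0, -0.7636], [0.7636, 0.0, 0.6457], [0.0, -1.0, -0.0]]
to target mm [-1.33  1.54  0.71]
```

Request:
play_rows --steps '[{"claw": 1.0,"tx": -0.1,"ty": 0.2,"tz": 0.1,"ax": 0,"ay": 0,"az": 0},{"claw": 1.0,"tx": -0.1,"ty": 0.4,"tz": 0.1,"ax": 0,"ay": 0,"az": 0},{"claw": 1.0,"tx": -0.1,"ty": 0.6,"tz": 0.1,"ax": 0,"ay": 0,"az": 0},{"claw": 1.0,"tx": -0.1,"ty": 0.7,"tz": 0.1,"ax": 0,"ay": 0,"az": 0},{"claw": 1.0,"tx": -0.1,"ty": 0.7,"tz": 0.1,"ax": 0,"ay": 0,"az": 0},{"claw": 1.0,"tx": -0.1,"ty": 0.7,"tz": 0.1,"ax": 0,"ay": 0,"az": 0},{"claw": 1.0,"tx": -0.1,"ty": 0.7,"tz": 0.1,"ax": 0,"ay": 0,"az": 0},{"claw": 1.0,"tx": -0.1,"ty": 0.7,"tz": 0.1,"ax": 0,"ay": 0,"az": 0},{"claw": 1.0,"tx": -0.1,"ty": 0.7,"tz": 0.1,"ax": 0,"ay": 0,"az": 0}]'

```text
time: 10.13
eef_pos: [0.5402, 0.2024, 0.1027]
tcp_rot: [0.641, 0.298, -0.298, -0.641]
contact_force: [-0.2, 0.4, -1.3]
opening: 0.177
```

Request:
play_rows --steps '[{"claw": 1.0,"tx": 0,"ty": 0.05,"tz": 0,"ax": 0,"ay": 0,"az": 0},{"claw": 1.0,"tx": 0,"ty": 0.1,"tz": 0,"ax": 0,"ay": 0,"az": 0},{"claw": 1.0,"tx": 0,"ty": 0.1,"tz": 0,"ax": 0,"ay": 0,"az": 0},{"claw": 1.0,"tx": 0,"ty": 0.1,"tz": 0,"ax": 0,"ay": 0,"az": 0}]'

```text
time: 10.47
eef_pos: [0.54, 0.2024, 0.1014]
tcp_rot: [-0.641, -0.298, 0.298, 0.641]
contact_force: [0.4, -0.7, -1.0]
opening: 0.173
```

Request:
play_rows --steps '[{"claw": 1.0,"tx": 0,"ty": 0.05,"tz": 0,"ax": 0,"ay": 0,"az": 0},{"claw": 1.0,"tx": 0,"ty": 0.1,"tz": 0,"ax": 0,"ay": 0,"az": 0},{"claw": 1.0,"tx": 0,"ty": 0.1,"tz": 0,"ax": 0,"ay": 0,"az": 0},{"claw": 1.0,"tx": 0,"ty": 0.1,"tz": 0,"ax": 0,"ay": 0,"az": 0}]'

```text
time: 10.8
eef_pos: [0.54, 0.2024, 0.1004]
tcp_rot: [-0.641, -0.298, 0.298, 0.641]
contact_force: [-0.6, 0.2, -1.0]
opening: 0.177
```

Request:
play_rows --steps '[{"claw": 1.0,"tx": 0,"ty": 0.05,"tz": 0,"ax": 0,"ay": 0,"az": 0},{"claw": 1.0,"tx": 0,"ty": 0.1,"tz": 0,"ax": 0,"ay": 0,"az": 0},{"claw": 1.0,"tx": 0,"ty": 0.1,"tz": 0,"ax": 0,"ay": 0,"az": 0},{"claw": 1.0,"tx": 0,"ty": 0.1,"tz": 0,"ax": 0,"ay": 0,"az": 0}]'

```text
time: 11.13
eef_pos: [0.54, 0.2024, 0.0995]
tcp_rot: [-0.641, -0.298, 0.298, 0.641]
contact_force: [0.0, -0.5, -1.7]
opening: 0.175
```

Request:
play_rows --steps '[{"claw": 1.0,"tx": 0,"ty": 0.05,"tz": 0,"ax": 0,"ay": 0,"az": 0},{"claw": 1.0,"tx": 0,"ty": 0.1,"tz": 0,"ax": 0,"ay": 0,"az": 0},{"claw": 1.0,"tx": 0,"ty": 0.1,"tz": 0,"ax": 0,"ay": 0,"az": 0},{"claw": 1.0,"tx": 0,"ty": 0.1,"tz": 0,"ax": 0,"ay": 0,"az": 0}]'

```text
time: 11.47
eef_pos: [0.54, 0.2024, 0.0985]
tcp_rot: [-0.641, -0.298, 0.298, 0.641]
contact_force: [0.6, -0.7, -1.2]
opening: 0.172
```

Request:
play_rows --steps '[{"claw": 1.0,"tx": 0,"ty": 0.05,"tz": 0,"ax": 0,"ay": 0,"az": 0},{"claw": 1.0,"tx": 0,"ty": 0.1,"tz": 0,"ax": 0,"ay": 0,"az": 0},{"claw": 1.0,"tx": 0,"ty": 0.1,"tz": 0,"ax": 0,"ay": 0,"az": 0},{"claw": 1.0,"tx": 0,"ty": 0.1,"tz": 0,"ax": 0,"ay": 0,"az": 0}]'

```text
time: 11.8
eef_pos: [0.54, 0.2024, 0.0975]
tcp_rot: [-0.641, -0.298, 0.298, 0.641]
contact_force: [-0.4, 1.2, -1.1]
opening: 0.179
```

Request:
play_rows --steps '[{"claw": 1.0,"tx": 0,"ty": 0.05,"tz": 0,"ax": 0,"ay": 0,"az": 0},{"claw": 1.0,"tx": 0,"ty": 0.1,"tz": 0,"ax": 0,"ay": 0,"az": 0},{"claw": 1.0,"tx": 0,"ty": 0.1,"tz": 0,"ax": 0,"ay": 0,"az": 0},{"claw": 1.0,"tx": 0,"ty": 0.1,"tz": 0,"ax": 0,"ay": 0,"az": 0}]'

```text
time: 12.13
eef_pos: [0.5401, 0.2024, 0.0965]
tcp_rot: [-0.641, -0.298, 0.298, 0.641]
contact_force: [0.9, -0.2, -1.5]
opening: 0.173
```

The underside is now about 4.5 mm below the stem's top with no contact force, so the slot is over the stem. I'll keep lowering in steps.

Request:
play_rows --steps '[{"claw": 1.0,"tx": 0,"ty": 0.05,"tz": 0,"ax": 0,"ay": 0,"az": 0},{"claw": 1.0,"tx": 0,"ty": 0.1,"tz": 0,"ax": 0,"ay": 0,"az": 0},{"claw": 1.0,"tx": 0,"ty": 0.15,"tz": 0,"ax": 0,"ay": 0,"az": 0},{"claw": 1.0,"tx": 0,"ty": 0.2,"tz": 0,"ax": 0,"ay": 0,"az": 0},{"claw": 1.0,"tx": 0,"ty": 0.2,"tz": 0,"ax": 0,"ay": 0,"az": 0},{"claw": 1.0,"tx": 0,"ty": 0.2,"tz": 0,"ax": 0,"ay": 0,"az": 0}]'

```text
time: 12.63
eef_pos: [0.54, 0.2024, 0.0945]
tcp_rot: [-0.641, -0.298, 0.298, 0.641]
contact_force: [1.2, -0.5, -1.0]
opening: 0.177
```

Request:
play_rows --steps '[{"claw": 1.0,"tx": 0,"ty": 0.05,"tz": 0,"ax": 0,"ay": 0,"az": 0},{"claw": 1.0,"tx": 0,"ty": 0.1,"tz": 0,"ax": 0,"ay": 0,"az": 0},{"claw": 1.0,"tx": 0,"ty": 0.1,"tz": 0,"ax": 0,"ay": 0,"az": 0},{"claw": 1.0,"tx": 0,"ty": 0.1,"tz": 0,"ax": 0,"ay": 0,"az": 0}]'

```text
time: 12.97
eef_pos: [0.54, 0.2024, 0.0935]
tcp_rot: [0.641, 0.298, -0.298, -0.641]
contact_force: [0.0, 0.1, -0.1]
opening: 0.18
```

Request:
play_rows --steps '[{"claw": 1.0,"tx": 0,"ty": 0.05,"tz": 0,"ax": 0,"ay": 0,"az": 0},{"claw": 1.0,"tx": 0,"ty": 0.1,"tz": 0,"ax": 0,"ay": 0,"az": 0},{"claw": 1.0,"tx": 0,"ty": 0.1,"tz": 0,"ax": 0,"ay": 0,"az": 0},{"claw": 1.0,"tx": 0,"ty": 0.1,"tz": 0,"ax": 0,"ay": 0,"az": 0}]'

```text
time: 13.3
eef_pos: [0.54, 0.2025, 0.0925]
tcp_rot: [-0.641, -0.298, 0.298, 0.641]
contact_force: [0.3, -0.2, -1.1]
opening: 0.175
```

Request:
play_rows --steps '[{"claw": 1.0,"tx": 0,"ty": 0.05,"tz": 0,"ax": 0,"ay": 0,"az": 0},{"claw": 1.0,"tx": 0,"ty": 0.05,"tz": 0,"ax": 0,"ay": 0,"az": 0},{"claw": 1.0,"tx": 0,"ty": 0.05,"tz": 0,"ax": 0,"ay": 0,"az": 0},{"claw": 1.0,"tx": 0,"ty": 0.05,"tz": 0,"ax": 0,"ay": 0,"az": 0}]'

```text
time: 13.63
eef_pos: [0.5401, 0.2024, 0.092]
tcp_rot: [0.641, 0.298, -0.298, -0.641]
contact_force: [-0.2, -0.1, -1.3]
opening: 0.175
```

Request:
play_rows --steps '[{"claw": 1.0,"tx": 0,"ty": 0.05,"tz": 0,"ax": 0,"ay": 0,"az": 0},{"claw": 1.0,"tx": 0,"ty": 0.05,"tz": 0,"ax": 0,"ay": 0,"az": 0},{"claw": 1.0,"tx": 0,"ty": 0.05,"tz": 0,"ax": 0,"ay": 0,"az": 0},{"claw": 1.0,"tx": 0,"ty": 0.05,"tz": 0,"ax": 0,"ay": 0,"az": 0}]'

```text
time: 13.97
eef_pos: [0.5402, 0.2024, 0.0918]
tcp_rot: [0.641, 0.298, -0.298, -0.641]
contact_force: [-1.0, -0.4, 0.6]
opening: 0.173
```

Light contact now, about 2 N. The underside is about 2 mm above the collar with the slot fully over the stem, so the knob is home at 49.8°, tap still open. Next I turn clockwise by 51.7° to the closed line at −1.9°.

Request:
play_rows --steps '[{"claw": 1.0,"tx": 0,"ty": 0,"tz": 0,"ax": 0,"ay": 2,"az": 0},{"claw": 1.0,"tx": 0,"ty": 0,"tz": 0,"ax": 0,"ay": 5,"az": 0},{"claw": 1.0,"tx": 0.01,"ty": 0,"tz": 0,"ax": 0,"ay": 8,"az": 0},{"claw": 1.0,"tx": 0.01,"ty": 0,"tz": 0,"ax": 0,"ay": 11,"az": 0},{"claw": 1.0,"tx": 0.02,"ty": 0,"tz": 0,"ax": 0,"ay": 14,"az": 0},{"claw": 1.0,"tx": 0.02,"ty": 0,"tz": 0,"ax": 0,"ay": 17,"az": 0},{"claw": 1.0,"tx": 0.03,"ty": 0,"tz": 0,"ax": 0,"ay": 20,"az": 0},{"claw": 1.0,"tx": 0.03,"ty": 0,"tz": 0,"ax": 0,"ay": 23,"az": 0},{"claw": 1.0,"tx": 0.03,"ty": 0,"tz": 0,"ax": 0,"ay": 26,"az": 0},{"claw": 1.0,"tx": 0.03,"ty": 0,"tz": 0,"ax": 0,"ay": 26,"az": 0}]'

```text
time: 14.8
eef_pos: [0.5401, 0.2029, 0.0917]
tcp_rot: [-0.692, -0.145, 0.146, 0.692]
contact_force: [-1.7, 0.6, 1.2]
opening: 0.176
```

```bash
python3 - <<'E'
from w import *
s=ctrl.get_state();W2=R.from_quat(s['tcp_rot']).as_matrix()
print(s['eef_pos'],'bar',np.degrees(np.arctan2(W2[1,2],W2[0,2]))-90,s['contact_force'],s['wrist_torque'])
E
```

```text
[0.54013383 0.20285385 0.09170861] bar 23.757727104084964 [-1.69016266  0.61155474  1.21815882] [0.09385045 0.21745405 0.07213899]
```

Request:
play_rows --steps '[{"claw": 1.0,"tx": 0,"ty": 0,"tz": 0,"ax": 0,"ay": 2,"az": 0},{"claw": 1.0,"tx": 0,"ty": 0,"tz": 0,"ax": 0,"ay": 5,"az": 0},{"claw": 1.0,"tx": 0.01,"ty": 0,"tz": 0,"ax": 0,"ay": 8,"az": 0},{"claw": 1.0,"tx": 0.01,"ty": 0,"tz": 0,"ax": 0,"ay": 11,"az": 0},{"claw": 1.0,"tx": 0.02,"ty": 0,"tz": 0,"ax": 0,"ay": 14,"az": 0},{"claw": 1.0,"tx": 0.02,"ty": 0,"tz": 0,"ax": 0,"ay": 17,"az": 0},{"claw": 1.0,"tx": 0.03,"ty": 0,"tz": 0,"ax": 0,"ay": 20,"az": 0},{"claw": 1.0,"tx": 0.03,"ty": 0,"tz": 0,"ax": 0,"ay": 23,"az": 0},{"claw": 1.0,"tx": 0.03,"ty": 0,"tz": 0,"ax": 0,"ay": 25.8,"az": 0},{"claw": 1.0,"tx": 0.03,"ty": 0,"tz": 0,"ax": 0,"ay": 25.8,"az": 0},{"claw": 1.0,"tx": 0.03,"ty": 0,"tz": 0,"ax": 0,"ay": 25.8,"az": 0},{"claw": 1.0,"tx": 0.03,"ty": 0,"tz": 0,"ax": 0,"ay": 25.8,"az": 0}]'

```text
time: 15.8
eef_pos: [0.5402, 0.203, 0.0915]
tcp_rot: [-0.707, 0.012, -0.012, 0.707]
contact_force: [-3.0, 0.8, 2.8]
opening: 0.175
```

```bash
python3 - <<'E'
from w import *
import pickle
s=ctrl.get_state();W=R.from_quat(s['tcp_rot']).as_matrix()
print(s['eef_pos'],'bar',np.degrees(np.arctan2(W[1,2],W[0,2]))-90,s['contact_force'],s['wrist_torque'])
p,D=cams.read_camera('wrist');m=cams.camera_model('wrist');cv2.imwrite('pics/w8.png',p);np.save('pics/w8.npy',D);pickle.dump((s,m),open('pics/w8.pkl','wb'))
T=(wpts(s,m,D)-s['eef_pos'])@W*1000;v,u=np.mgrid[:384,:512];c=(D>.05)&(abs(u-254)<50)&(v>190)&(v<340)
k=c&(abs(T[...,1]+28.1)<2)&(abs(T[...,2])<10)&(T[...,0]<-14);q=T[k];print(np.median(q[:,1]),q.min(0),q.max(0),np.polyfit(q[:,0],q[:,2],1))
E
```

```text
[0.5401747  0.2030237  0.09150893] bar -1.9265492490090708 [-3.00011485  0.77245701  2.81052138] [0.23779588 0.4867473  0.06986343]
-28.16168981761892 [-27.6497508  -29.99157983  -8.490409  ] [-14.01122885 -26.10789345   7.3222664 ] [-0.01858515 -0.9811424 ]
```

View pics/w8.png

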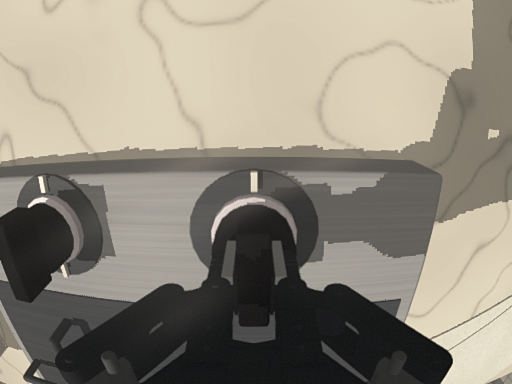

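The knob is on the tap with its bar along tool x, in line with the front mark at (254,180). Contact forces are about 4 N. Opening and retreating straight up.

Request:
play_rows --steps '[{"claw": 3,"tx": 0.03,"ty": 0,"tz": 0,"ax": 0,"ay": 0,"az": 0},{"claw": 5,"tx": 0,"ty": 0,"tz": 0,"ax": 0,"ay": 0,"az": 0},{"claw": 7,"tx": 0,"ty": 0,"tz": 0,"ax": 0,"ay": 0,"az": 0},{"claw": 7,"tx": 0,"ty": 0,"tz": 0,"ax": 0,"ay": 0,"az": 0},{"claw": 7,"tx": 0,"ty": 0,"tz": 0,"ax": 0,"ay": 0,"az": 0},{"claw": 7,"tx": 0,"ty": 0,"tz": 0,"ax": 0,"ay": 0,"az": 0},{"claw": 7,"tx": 0,"ty": 0,"tz": 0,"ax": 0,"ay": 0,"az": 0}]'

```text
time: 16.43
eef_pos: [0.5406, 0.2027, 0.0915]
tcp_rot: [0.707, -0.012, 0.013, -0.707]
contact_force: [-0.8, -0.6, -0.8]
opening: 0.821
```

Request:
play_rows --steps '[{"claw": 7,"tx": 0,"ty": -1,"tz": 0,"ax": 0,"ay": 0,"az": 0},{"claw": 7,"tx": 0,"ty": -3,"tz": 0,"ax": 0,"ay": 0,"az": 0},{"claw": 7,"tx": 0,"ty": -6,"tz": 0,"ax": 0,"ay": 0,"az": 0},{"claw": 7,"tx": 0,"ty": -10,"tz": 0,"ax": 0,"ay": 0,"az": 0},{"claw": 7,"tx": 0,"ty": -13,"tz": 0,"ax": 0,"ay": 0,"az": 0},{"claw": 7,"tx": 0,"ty": -13,"tz": 0,"ax": 0,"ay": 0,"az": 0},{"claw": 7,"tx": 0,"ty": -13,"tz": 0,"ax": 0,"ay": 0,"az": 0},{"claw": 7,"tx": 0,"ty": -13,"tz": 0,"ax": 0,"ay": 0,"az": 0},{"claw": 7,"tx": 0,"ty": -13,"tz": 0,"ax": 0,"ay": 0,"az": 0}]'

```text
time: 17.18
eef_pos: [0.5395, 0.2026, 0.2197]
tcp_rot: [0.707, -0.014, 0.011, -0.707]
contact_force: [0.8, -0.0, -1.1]
opening: 0.818
```

```bash
python3 - <<'E'
from w import *
s=ctrl.get_state();p,D=cams.read_camera('wrist');m=cams.camera_model('wrist');cv2.imwrite('pics/w9.png',p)
print(s['eef_pos'],s['opening'],s['contact_force'])
P=wpts(s,m,D);ok=(D>.05)&(np.hypot(P[...,0]-.5406,P[...,1]-.2026)<.04)
z=P[ok][:,2];q=P[ok&(P[...,2]>.115)&(P[...,2]<.126)];print('bar',len(q),np.median(q[:,2]),fitrect(q),'pct z',np.percentile(q[:,2],[5,95]))
A=np.c_[q[:,:2]-q[:,:2].mean(0),np.ones(len(q))];print('tilt',np.linalg.lstsq(A,q[:,2],rcond=None)[0])
q=P[ok&(P[...,2]>.086)&(P[...,2]<.094)];print('skirt',len(q),np.median(q[:,2]),fitrect(q))
q=P[ok&(abs(P[...,2]-.068)<.0015)];print('marks/collar?',len(q))
hsv=cv2.cvtColor(p,cv2.COLOR_BGR2HSV);mk=((hsv[...,1]<60)&(hsv[...,2]>170)&(abs(P[...,2]-.068)<.002)&(D>.05)&(np.hypot(P[...,0]-.5406,P[...,1]-.2026)<.045)).astype(np.uint8)
n,l,st,ce=cv2.connectedComponentsWithStats(mk)
for i in range(1,n):
    if st[i,4]>10:print('mark',ce[i],st[i,4],P[l==i].mean(0).round(4))
E
```

```text
[0.53945044 0.20257946 0.21973717] 0.818078863402676 [ 0.78176349 -0.04873231 -1.05912242]
bar 1109 0.12030531583258476 [array([540.6, 202.4]), array([55.7, 16. ]), np.float64(3.6)] pct z [0.11884869 0.1214279 ]
tilt [0.00305648 0.00392675 0.1202408 ]
skirt 1036 0.09048637211098828 [array([541.4, 202.4]), array([47.9, 48.6]), np.float64(49.2)]
marks/collar? 118
mark [254.5 146.5] 48 [0.5055 0.2039 0.0678]
mark [244.13333333 158.73333333] 15 [0.5174 0.1931 0.0692]
mark [235.2173913  165.86956522] 23 [0.5245 0.1837 0.0693]
```

View pics/w9.png

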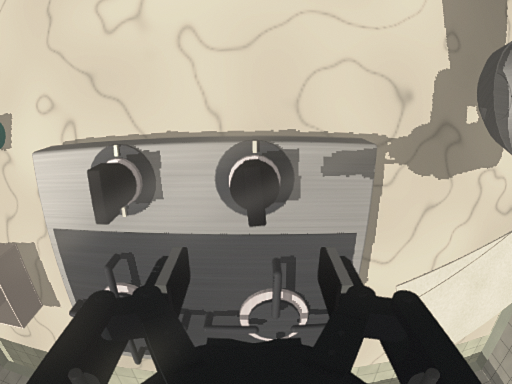

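Released and retreated. The bar now reads 3.6° against the −1.9° closed line, about 5.5° off, so it moved slightly on release. I'll measure it more carefully before deciding.

Request:
play_rows --steps '[{"claw": 7,"tx": 0,"ty": 3,"tz": 0,"ax": 0,"ay": 0,"az": 0},{"claw": 7,"tx": 0,"ty": 3,"tz": 0,"ax": 0,"ay": 0,"az": 0},{"claw": 7,"tx": 0,"ty": 3,"tz": 0,"ax": 0,"ay": 0,"az": 0},{"claw": 7,"tx": 0,"ty": 3,"tz": 0,"ax": 0,"ay": 0,"az": 0},{"claw": 7,"tx": 0,"ty": 3,"tz": 0,"ax": 0,"ay": 0,"az": 0},{"claw": 7,"tx": 0,"ty": 3,"tz": 0,"ax": 0,"ay": 0,"az": 0},{"claw": 7,"tx": 0,"ty": 3,"tz": 0,"ax": 0,"ay": 0,"az": 0},{"claw": 7,"tx": 0,"ty": 3,"tz": 0,"ax": 0,"ay": 0,"az": 0}]'

```text
time: 17.9
eef_pos: [0.5409, 0.2029, 0.1923]
tcp_rot: [-0.707, 0.012, -0.013, 0.707]
contact_force: [-1.0, -1.0, 0.3]
opening: 0.815
```

```bash
python3 - <<'E'
from w import *
s=ctrl.get_state();p,D=cams.read_camera('wrist');m=cams.camera_model('wrist');cv2.imwrite('pics/w10.png',p)
W=R.from_quat(s['tcp_rot']).as_matrix();print(s['eef_pos'],'tool bar',np.degrees(np.arctan2(W[1,2],W[0,2]))-90)
P=wpts(s,m,D);ok=(D>.05)&(np.hypot(P[...,0]-.5406,P[...,1]-.2026)<.04)
q=P[ok&(abs(P[...,2]-.1203)<.0025)]*1000;print('bar',len(q),fitrect(q/1000))
xs=[];ys=[];lo=[];hi=[]
for x in np.arange(517,565,3):
    y=q[abs(q[:,0]-x)<1.5][:,1]
    if len(y)>10: xs.append(x);lo.append(y.min());hi.append(y.max())
for e in (lo,hi,np.add(lo,hi)/2): a=np.polyfit(xs,e,1);print('edge deg',np.degrees(np.arctan(a[0])),np.std(np.polyval(a,xs)-e))
hsv=cv2.cvtColor(p,cv2.COLOR_BGR2HSV);mk=((hsv[...,1]<60)&(hsv[...,2]>170)&(abs(P[...,2]-.068)<.003)&(D>.05)&(np.hypot(P[...,0]-.5406,P[...,1]-.2026)<.045)).astype(np.uint8)
n,l,st,ce=cv2.connectedComponentsWithStats(mk)
for i in range(1,n):
    if st[i,4]>10:print('mark',ce[i],st[i,4],P[l==i].mean(0).round(4),fitrect(P[l==i]))
# hob front/back strip edge direction: hob top front edge
q=P[(D>.05)&(abs(P[...,2]-.06)<.002)&(P[...,0]<.52)];xs=[];ys=[]
for y in np.arange(-.05,.27,.02):
    x=q[abs(q[:,1]-y)<.004][:,0]
    if len(x)>5: xs.append(np.percentile(x,1));ys.append(y)
print('hob edge deg',-np.degrees(np.arctan(np.polyfit(ys,xs,1)[0])),np.round(xs,4))
E
```

```text
[0.54090531 0.20286191 0.19234599] tool bar -2.0145115324473437
bar 1346 [array([540.8, 202.4]), array([55.4, 16. ]), np.float64(3.7)]
edge deg 3.490379173377132 0.22773355772495282
edge deg 3.72863494700157 0.20126385522218534
edge deg 3.609522684678413 0.1526300809599897
mark [253.5 149. ] 52 [0.5052 0.2035 0.068 ] [array([505.2, 203.4]), array([ 2.7, 11.3]), np.float64(88.0)]
mark [238.09150327 168.91503268] 153 [0.523  0.1886 0.0697] [array([524.2, 188.8]), array([10.4, 38.8]), np.float64(38.3)]
hob edge deg -1.7730578003537851 [0.494  0.4944 0.4952 0.4961 0.4959 0.4972 0.4985 0.499  0.4994 0.5006
 0.5005 0.5003 0.5027 0.5036]
```

```bash
python3 -c "
import cv2;p=cv2.imread('pics/w10.png');cv2.imwrite('pics/w10c.png',cv2.resize(p[110:270,170:340],None,fx=3.5,fy=3.5,interpolation=cv2.INTER_CUBIC))"
```

```text
(no output)
```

View pics/w10c.png

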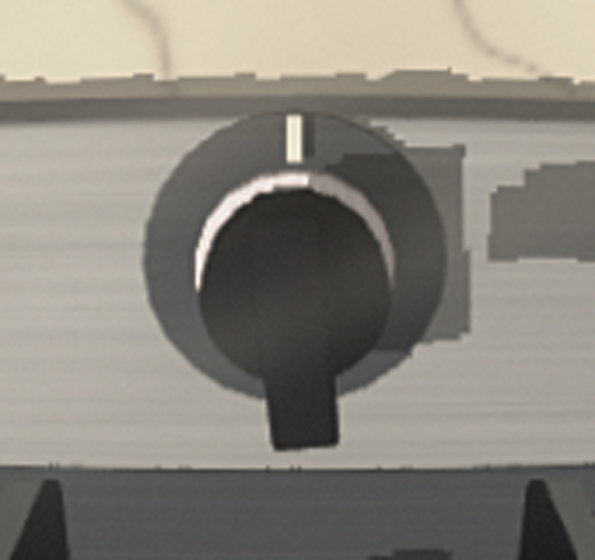

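The bar is 5.5° from the closed line: both views read about 3.6°, and the marks and the hob's edge agree on −1.8 to −1.9°. That is inside the 8.5° limit, and the two views agree to within 0.1°. The knob is home with its underside about 2.3 mm above the collar, centred within 1 mm and level. A regrasp would risk side load on the seated knob for no gain, so I'm handing in.

```bash
python3 - <<'E'
from h import *
s=ctrl.get_state();print(s['time'],s['contact_force']);print(ctrl.sign_off())
E
```

```text
17.95 [-0.53983855 -0.30811507  0.2572022 ]
the job is handed in; nothing more can be done
None
```

I put the loose black knob on the bare stem, turned it clockwise to the closed marks and let go. I handed the job in at about 18 s, and no verdict was reported. The slot was lined up with the stem from the camera before lowering, at about 50° open. It went home under a light press, so it needed no turning to drop. The highest force reading while the knob was on the tap was about 4 N.

- **Seating:** the knob's underside is about 2.3 mm above the collar. It is centred within about 1 mm and level within about 0.3°.
- **Angle:** the bar is about 5.5° anticlockwise of the closed line, inside the 8.5° limit but not exact. It was within about 1° while held and moved slightly on release. I left it, because gripping it again risked a side load on the seated knob.
- **Clearance:** the gripper is open, about 7 cm above the knob and touching nothing. I saw no contact with the jar, tub, bowl or look-alikes, but took no final picture of them to check.

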